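# Change over the canisters on the roll rack

### The job

Change over the transport canisters on the sloping roll rack. Pull the spring stop up by its black bar handle and twist it into its rest notch so that it stays up by itself; the finished canisters behind it then roll down to the low end: lay each of them in the low steel tray. Only when all of them are in the tray, twist the handle back so that the stop drops fully home, then lay every fresh canister from the rimmed rubber mat in the lanes above the stop, so that they rest against it and stay there; leave the small bottle and the specimen cup where they stand.

Things in the scene. Friction and masses are not known exactly. Their poses are not given: they have to be found in the camera images.
- roll_rack: fixed rack, white deck of three lanes sloping 5 degrees. Origin on the mat under its middle; x up the slope (away from the robot), y left, z up. Deck surface z = 0.030 + 0.0875 (x + 0.09) m in this frame, from x = -0.11 (low end) to 0.15 (top, like comb). Lane centres y = -0.07, 0, 0.07; lanes 66 mm wide, walls between 12 mm high. At the stop a canister rests at x = 0.030, a second at 0.062
- stop (a joint): lift of the spring stop, m: 0 = down (a steel blade across all lanes 19 mm above the deck holds back the canisters), to 0.027. Spring: down with 4 N at 0, 9 N at 0.025. Lift above 0.023 before twisting the handle; in the rest notch it stays at about 0.0195 and canisters pass below. It runs in a bridge at x = 0.012 in the rack's frame (posts at y = +-0.112, crossbar 36 mm deep, top z 0.100)
- stop_handle (a joint): twist of the handle, rad: 0 = home (bar along the rack's x), anticlockwise from above to its end stop at 1.05, where the cross-pin stands over the rest notch (3 mm deep). Turns easily with the stop lifted above 0.023, blocked otherwise. Going home: lift above 0.023, twist back to 0, let down
- handle_grip (a point): middle of the black bar handle, 44 mm long (x of this point, turns with it), 14 mm wide, 24 mm high. Grip it from above across its width. It stands 0.140 above the mat with the stop down; the bar's underside is 12 mm lower and 4.5 mm above a collar 36 mm wide
- read_1: finished canister: round, sealed, clear plastic with grey cap, 32 mm diameter, 60 mm long, 60 g; origin at its middle, its axis is y. Lies in a lane of the rack behind the stop at the start and rolls freely. Two or three of the three are present
- read_2: finished canister, the same as read_1
- read_3: finished canister, the same as read_1
- fresh_1: fresh canister: the same shape and size as read_1, told apart by lying on the rimmed rubber mat at the start (middle 19 mm above the worktop); rolls when touched from one side. Two or three of the three are present
- fresh_2: fresh canister, the same as fresh_1
- fresh_3: fresh canister, the same as fresh_1
- tray: fixed low steel tray left of the rack, 130 mm (x) by 226 mm (y), walls 4 mm thick and 32 mm high, floor 4 mm thick; origin under its middle. Two ribs along x at y = -0.036 and +0.036, reaching 11 mm above the mat, part it into three bays with centres y = -0.073, 0, +0.073, each with room for one canister lying along x
- bottle_control: small bottle, 30 mm diameter, 58 mm high; to be left alone
- specimen_cup: screw-top specimen cup, 58 mm diameter, 64 mm high; to be left alone
- low_right (a point): right, of the three lanes: where the middle of a canister comes to rest at the low end, z 0.046 in the rack's frame; rack's axes. Its lower side leans on a comb of plates (6 mm thick, top at z = 0.048) with a gap 33 mm wide or more at the lane's centre for a finger, so grip it across from above
- load_right (a point): right lane: middle of a canister lying on the deck above the stop, 103 mm up from the bridge, z 0.064 in the rack's frame; rack's axes. A canister let go here with the stop down rolls down against the stop; the gripper clears bridge and handle. The top end, 38 mm farther up, has a comb like the low end, 10 mm above the deck
- low_middle (a point): middle, the same as low_right for this lane
- load_middle (a point): middle lane, the same as load_right for this lane
- low_left (a point): left, the same as low_right for this lane
- load_left (a point): left lane, the same as load_right for this lane
- holding_mat: fixed dark rubber mat right of the rack on which the fresh canisters lie, 200 mm (x) by 260 mm (y), 3 mm thick, origin under its middle. Flat inside for x within +-0.07 and y within +-0.10, then a bevelled rim rises 10 mm over the outer 30 mm; along the bench edge (x = -0.103) stands a guard strip 6 mm thick and 26 mm high

How it is judged:
On the way, in this order (a step that is already met when the one before it is completed fails the run):
1. the stop is up and stays in its rest notch with the handle let go (value of joint stop between 0.0175 and 0.0215 m and value of joint stop_handle above 0.85 rad and contact force between the fingers and anything else below 0.1 N), for 0.4 s.
2. all finished canisters lie in the tray while the stop is still parked up (x of read_1 in the frame of tray between -0.062 and 0.062 m and y of read_1 in the frame of tray between -0.11 and 0.11 m and z of read_1 in the frame of tray between 0 and 0.036 m and x of read_2 in the frame of tray between -0.062 and 0.062 m and y of read_2 in the frame of tray between -0.11 and 0.11 m and z of read_2 in the frame of tray between 0 and 0.036 m and x of read_3 in the frame of tray between -0.062 and 0.062 m and y of read_3 in the frame of tray between -0.11 and 0.11 m and z of read_3 in the frame of tray between 0 and 0.036 m and value of joint stop between 0.0175 and 0.0215 m and value of joint stop_handle above 0.85 rad and linear speed of each of read_1, read_2, read_3 below 0.05 m/s), for 0.2 s.
3. the stop is fully home again (value of joint stop below 0.003 m and value of joint stop_handle below 0.2 rad), for 0.3 s.
At the end, for the whole second after the job is handed in: read canisters lie in the tray (middle within its walls, under 36 mm above its underside); stop home (lift < 3 mm, twist < 0.2 rad); fresh canisters on the deck above the stop (middle x 0.02 to 0.11, |y| < 0.105, z 0.045 to 0.074 in the rack's frame); all slower than 0.02 m/s (all of step 3 and x of read_1 in the frame of tray between -0.062 and 0.062 m and y of read_1 in the frame of tray between -0.11 and 0.11 m and z of read_1 in the frame of tray between 0 and 0.036 m and x of read_2 in the frame of tray between -0.062 and 0.062 m and y of read_2 in the frame of tray between -0.11 and 0.11 m and z of read_2 in the frame of tray between 0 and 0.036 m and x of read_3 in the frame of tray between -0.062 and 0.062 m and y of read_3 in the frame of tray between -0.11 and 0.11 m and z of read_3 in the frame of tray between 0 and 0.036 m and x of fresh_1 in the frame of roll_rack between 0.02 and 0.11 m and y of fresh_1 in the frame of roll_rack between -0.105 and 0.105 m and z of fresh_1 in the frame of roll_rack between 0.045 and 0.074 m and x of fresh_2 in the frame of roll_rack between 0.02 and 0.11 m and y of fresh_2 in the frame of roll_rack between -0.105 and 0.105 m and z of fresh_2 in the frame of roll_rack between 0.045 and 0.074 m and x of fresh_3 in the frame of roll_rack between 0.02 and 0.11 m and y of fresh_3 in the frame of roll_rack between -0.105 and 0.105 m and z of fresh_3 in the frame of roll_rack between 0.045 and 0.074 m and linear speed of each of read_1, read_2, read_3, fresh_1, fresh_2, fresh_3 below 0.02 m/s); the robot touches nothing.
It fails at once if the small bottle or the cup is pushed more than 4 cm from its place (distance of any of bottle_control, specimen_cup from where it was at the start of the episode above 0.04 m).
Of read_1, read_2, read_3 only 2 to 3 are there at a start; the rules pass over those that are not, and their reading is None.
Of fresh_1, fresh_2, fresh_3 only 2 to 3 are there at a start; the rules pass over those that are not, and their reading is None.
At some moment in a run one of fresh_1, fresh_2, fresh_3 may be knocked a few centimetres aside while the robot is not near it.
It also fails if it takes over 210 s, if anything falls off the work surface, if the arm or the gripper's body presses on something with over 40 N, if the wrist force passes 120 N, or if a joint passes its speed limit or range.

### The arm

A 6-joint arm with a two-finger parallel gripper is mounted at the origin on a cart in front of the work surface, level with it; the furniture and walls round the work are solid. World frame = base frame: x ahead of the robot, y to its left, z up, the work surface at z = 0. Lengths are in m, angles in rad, forces in N, time in s.
With the tool pointing down it reaches from about 0.225 to 0.875 m from the base axis. Payload 3.4 kg.
Tool frame: the origin (TCP) lies between the finger pads; the fingertips stand 14 mm ahead of it and the grasp point (between the pads) lies 5 mm behind it; z points along the fingers, y is the direction in which the jaws open and shut (so a half turn about z gives the same grasp; the last joint's range is limited). The gripper opens to 85 mm and grips with 20 to 120 N. Pads are 22 mm wide; open, the fingers measure 114 mm over their backs; the gripper's body (76 mm by 85 mm) begins 54 mm behind the grasp point. The pads swing forward as they close: fully open they stand 13 mm farther back than shut.
Start: joints at [-1.381, 0.276, 1.505, -0, 1.361, -0.121], TCP at [0.176, -0.547, 0.245] pointing down, gripper open.
Joint ranges: [-2.89, 2.89], [-0.75, 2.08], [0.22, 2.7], [-1.18, 4.32], [0.11, 2.71], [-2.7, 2.7]. Speed limits (rad/s): [2.57, 2.57, 3.14, 3.14, 3.14, 3.14].

### API

Orientations are given as a unit quaternion [w, x, y, z].
In Python, from rig import manip, get_image, job gives the robot as it stands. The module is installed in compiled form; this text tells all that it offers.
- The arm moves only by the tool step_arm, never from a script. Its argument "moves" is one flat list of numbers, 5 for each row, row after row: the shift along the tool's x, y, z as a fraction of full scale, then the turn about the tool's z as a fraction of full scale, then the gripper's target within -1 to 1 (shut at 1, half-way at 0, fully open at -1). In form: [dx, dy, dz, twist, hand, dx, dy, dz, twist, hand, ...]. A call has 1 to 5 rows; each row is the pose to reach, as a shift and turn from the pose commanded when the call began, along the tool's axes at that moment, turning the shorter way round; what a row does not reach only later rows make up. Full scale, the value 1, is 500 mm for a shift and pi rad for a turn. A row lasts 1/10 s, in which the tool goes at most 50 mm and 8.59 degrees, less where a joint would pass 70% of its speed; a pose out of reach is approached as far as the arm can. A call with a number of a shift or a turn outside -1 to 1 is refused whole. A call with a gripper value outside its range is refused whole. The fingers move at their own pace and stop on an object; "force" is the grip in N (left out, the last holds). Time passes only in rows, so rows that repeat a pose let the fingers close. It gives the time, the measured TCP pose, the force and the opening at its end, in the units of the state.
- manip.get_state(): the state, without advancing time (a new reading comes with each control period).
- get_image(name): name is "side" or "top" or "wrist"; returns a dict with "frame" (400x640x3 uint8, blue, green, red), "fx", "fy", "cx", "cy" (pixels), "rvec" (rotation vector, rad) and "tvec" (3), from world to camera coordinates, as OpenCV has them; the wrist camera has in their place "T_tool_cam" (4x4, takes a point from camera to tool coordinates, whose origin is the TCP and whose axes are the flange's). Camera axes: x right, y down, z forward; pixel columns grow to the right and rows downward; lengths in m; the calibration is good to about 2 mm. A picture is of the moment at which its call begins: read the wrist's pose just before it. There is no depth.
- job.sign_off(): hands the job in, once; it reports no verdict.
The state is a dict: "clock": time; "qpos": joint angles; "qd": joint speeds; "effort": joint torques, N m; "position": TCP position; "ee_rot": TCP orientation; "contact_force": force on the tool from outside, world axes, zero at the start; "moment": the same for the moment, N m; "width": finger opening in m.
Only numpy, scipy, OpenCV 4.12 (cv2) and the standard library are available. Lean on these libraries where they do the work, as an engineer would, in place of code of your own. Each camera call takes 0.05 s, during which the arm holds its last target. There are 200 camera calls.

## Working session

There is one attempt and no reset: what is moved stays moved. The work goes in short steps, Python scripts to look and compute and a tool call to move; the robot and the scene stay as the last step left them, time stands still between calls to the robot, and variables do not carry over. Pictures are saved under pics/ and viewed, about 12 in all and at most 16, crops included, and the job is handed in when it is done.

Besides the shell and the picture viewer there is one more tool, called as name(argument=value, ...), one argument or row to a line, values as JSON. step_arm: Moves the arm, as the interface text tells. Its arguments: {"type":"object","properties":{"moves":{"type":"array","items":{"type":"number","minimum":-1,"maximum":1}},"force":{"type":"number"}},"required":["moves"]}

```bash
mkdir -p pics; cat > h.py <<'E'
import numpy as np, cv2, json
from rig import manip, get_image, job
from scipy.spatial.transform import Rotation as R
def rot(q): return R.from_quat([q[1],q[2],q[3],q[0]]).as_matrix()
def snap(name,fn,crop=None,scale=1):
    s=manip.get_state(); im=get_image(name); f=im["frame"]
    K=np.array([[im["fx"],0,im["cx"]],[0,im["fy"],im["cy"]],[0,0,1.]])
    if name=="wrist":
        T=np.eye(4);T[:3,:3]=rot(s["ee_rot"]);T[:3,3]=s["position"]
        W=T@np.array(im["T_tool_cam"]); Rc=W[:3,:3].T; t=-Rc@W[:3,3]
    else:
        Rc=cv2.Rodrigues(np.array(im["rvec"],float))[0]; t=np.array(im["tvec"],float).ravel()
    np.savez(fn+".npz",K=K,R=Rc,t=t); cv2.imwrite("pics/"+fn+"_full.png",f)
    c=f if crop is None else f[crop[1]:crop[3],crop[0]:crop[2]]
    cv2.imwrite("pics/"+fn+".png",cv2.resize(c,None,fx=scale,fy=scale,interpolation=cv2.INTER_CUBIC))
    return f
def world(fn,u,v,z):
    d=np.load(fn+".npz"); r=d["R"].T@np.linalg.inv(d["K"])@[u,v,1]; c=-d["R"].T@d["t"]
    return c+r*(z-c[2])/r[2]
def proj(fn,p):
    d=np.load(fn+".npz"); q=d["K"]@(d["R"]@np.asarray(p,float)+d["t"]); return q[:2]/q[2]
def go(p,yaw=None):
    """print row fractions for the tool going to world p, yaw = world angle of tool y(jaw) axis"""
    s=manip.get_state(); M=rot(s["ee_rot"]); d=M.T@(np.asarray(p)-s["position"])/0.5
    tw=0
    if yaw is not None:
        y=M[:,1]; cur=np.arctan2(y[1],y[0]); e=(yaw-cur+np.pi/2)%np.pi-np.pi/2
        tw=-e/np.pi   # tool z down
    print("rows",np.round(d,4),"twist",round(tw,4),"q6",round(s["qpos"][5],3))
E
python3 - <<'E'
from h import *
snap("top","t0");snap("side","s0")
s=manip.get_state();print(s);print(rot(s["ee_rot"]))
for n in("t0","s0"):
    d=np.load(n+".npz");print(d["K"],-d["R"].T@d["t"],d["R"])
E
```

```text
{'clock': 0.1, 'qpos': array([-1.38099006e+00,  2.76506599e-01,  1.50598551e+00, -1.81779943e-06,
        1.36068646e+00, -1.20985239e-01]), 'qd': array([ 0.00111955, -0.00067292, -0.00109077, -0.00081189,  0.00107335,
        0.00108047]), 'effort': array([ 1.22260601e-03, -4.17699301e+01, -2.46404994e+01, -1.69495206e-04,
        5.86476963e-03,  1.05318020e-05]), 'position': array([ 0.17576176, -0.54702168,  0.24454891]), 'ee_rot': array([-7.92454721e-04,  9.87950017e-01,  1.54771235e-01, -2.81688297e-05]), 'contact_force': array([0.15396107, 0.52609218, 0.35703201]), 'moment': array([-0.00837357,  0.03383529,  0.00496017]), 'width': 0.08536540521010529}
[[ 9.52091728e-01  3.05812444e-01 -3.00957184e-04]
 [ 3.05812534e-01 -9.52090473e-01  1.55709186e-03]
 [ 1.89639601e-04 -1.57453076e-03 -9.99998742e-01]]
[[380.5001521    0.         320.42988741]
 [  0.         380.5001521  197.06494727]
 [  0.           0.           1.        ]] [ 0.39900748 -0.11353359  1.24596891] [[-0.00886982 -0.99977592 -0.01922058]
 [-0.99334961  0.01101615 -0.1146089 ]
 [ 0.11479495  0.0180762  -0.99322473]]
[[429.15378821   0.         318.58343692]
 [  0.         429.15378821 197.83925501]
 [  0.           0.           1.        ]] [ 0.29446446 -1.0732148   0.72816828] [[ 0.96628715 -0.25714712 -0.01282585]
 [-0.14703134 -0.51023799 -0.8473718 ]
 [ 0.21135498  0.82069029 -0.5308451 ]]
```

View pics/t0.png

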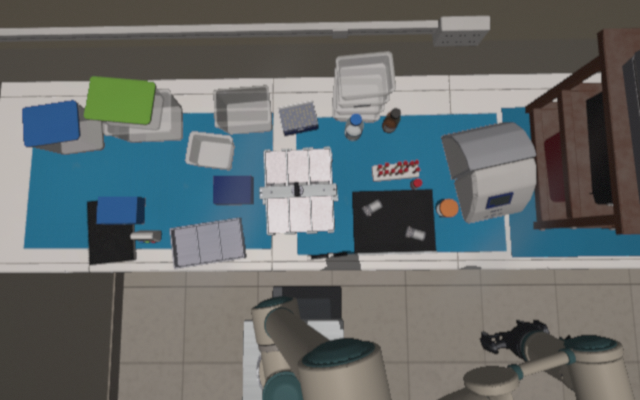

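View pics/s0.png

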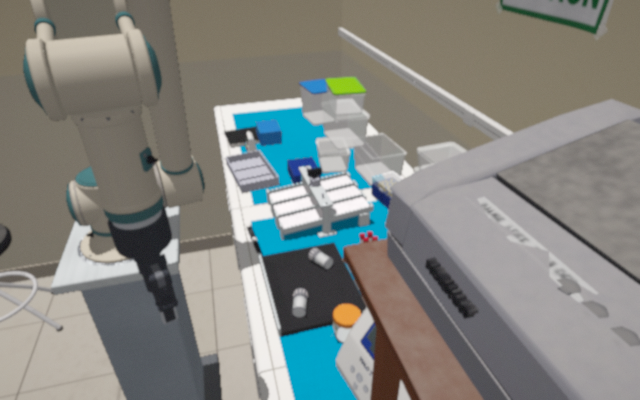

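```bash
python3 - <<'E'
from h import *
f=cv2.imread("pics/t0_full.png")
a=f[135:275,160:345];cv2.imwrite("pics/c1.png",cv2.resize(a,None,fx=4.3,fy=4.3,interpolation=cv2.INTER_CUBIC))
a=f[180:260,340:470];cv2.imwrite("pics/c2.png",cv2.resize(a,None,fx=6,fy=6,interpolation=cv2.INTER_CUBIC))
E
```

```text
(no output)
```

View pics/c1.png

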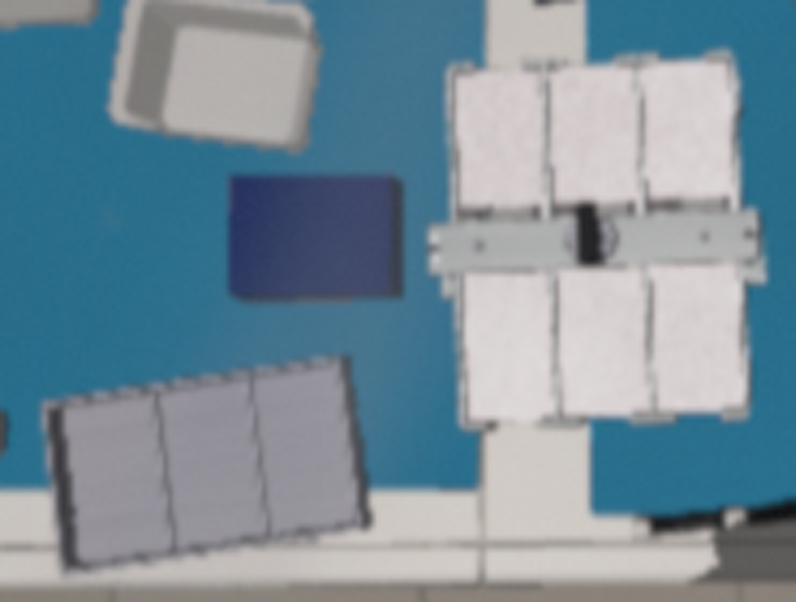

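View pics/c2.png

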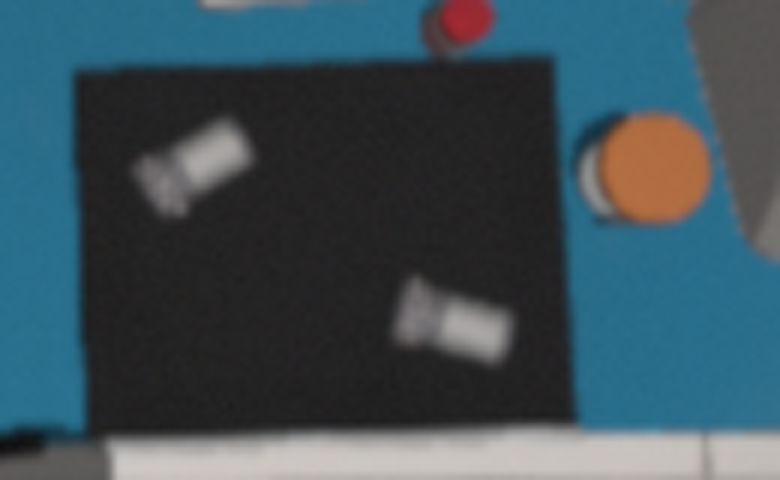

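```bash
python3 - <<'E'
from h import *
w=lambda u,v,z,s=4.3,o=(160,135): world("t0",u/s+o[0],v/s+o[1],z)
P=[("lowL",560,418,.040),("lowR",655,412,.040),("topL",547,70,.063),("topR",638,65,.063),("brL",430,248,.1),("brR",762,237,.1),("handle",589,234,.152),("hEnd1",585,206,.152),("hEnd2",593,263,.152)]
for n,u,v,z in P: print(n,w(u,v,z).round(4))
T=[w(u,v,.032) for u,v in[(45,405),(348,357),(370,525),(65,572)]]
for t in T: print("tray",t.round(4))
print("mean",np.mean(T,0), "edges",[np.linalg.norm(T[i]-T[i-1]).round(4) for i in range(4)], "yaw",np.degrees(np.arctan2(*(T[0]-T[3]+T[1]-T[2])[[1,0]])))
w2=lambda u,v,z: w(u,v,z,6,(340,180))
for n,u,v,z in[("A cap",160,187,.022),("A end",238,143,.022),("B cap",413,312,.022),("B end",497,330,.022),("cup",655,168,.064),("bottle",468,15,.058)]: print(n,w2(u,v,z).round(4))
M=[w2(u,v,.01) for u,v in[(75,70),(552,57),(577,425),(90,435)]]
for t in M: print("mat",t.round(4))
print(np.mean(M,0))
E
```

```text
lowL [0.4276 0.0049 0.04  ]
lowR [ 0.4313 -0.065   0.04  ]
topL [0.6835 0.0123 0.063 ]
topR [ 0.6863 -0.055   0.063 ]
brL [0.547  0.0913 0.1   ]
brR [ 0.5521 -0.1438  0.1   ]
handle [ 0.5486 -0.0257  0.152 ]
hEnd1 [ 0.5677 -0.023   0.152 ]
hEnd2 [ 0.5288 -0.0283  0.152 ]
tray [0.441  0.3902 0.032 ]
tray [0.4745 0.164  0.032 ]
tray [0.3506 0.1458 0.032 ]
tray [0.3182 0.3709 0.032 ]
mean [0.39607724 0.26773599 0.032     ] edges [np.float64(0.1243), np.float64(0.2287), np.float64(0.1253), np.float64(0.2274)] yaw 8.638454164638452
A cap [ 0.4932 -0.2396  0.022 ]
A end [ 0.5164 -0.282   0.022 ]
B cap [ 0.4251 -0.3724  0.022 ]
B end [ 0.4152 -0.4164  0.022 ]
cup [ 0.4971 -0.4905  0.064 ]
bottle [ 0.579  -0.3989  0.058 ]
mat [ 0.5585 -0.1961  0.01  ]
mat [ 0.5626 -0.455   0.01  ]
mat [ 0.3646 -0.4598  0.01  ]
mat [ 0.3615 -0.2005  0.01  ]
[ 0.46179035 -0.32783917  0.01      ]
```

```bash
python3 - <<'E'
from h import *
go([0.549,-0.026,0.30],np.radians(91.8))
E
```

```text
rows [ 1.0294 -0.764  -0.1095] twist 0.0889 q6 -0.121
```

step_arm(
  moves=[0.1,-0.076,-0.011,0,-1,0.2,-0.152,-0.022,0,-1,0.3,-0.228,-0.033,0,-1,0.4,-0.304,-0.044,0,-1,0.5,-0.38,-0.055,0,-1],
)

```text
clock: 0.6
position: [0.3191, -0.3415, 0.2669]
ee_rot: [-0.0, 0.988, 0.154, 0.0]
contact_force: [1.4, 0.2, -0.0]
width: 0.0855
```

step_arm(
  moves=[0.1,-0.076,-0.011,0,-1,0.2,-0.152,-0.022,0.03,-1,0.3,-0.228,-0.033,0.06,-1,0.4,-0.304,-0.044,0.089,-1,0.5,-0.38,-0.055,0.089,-1],
)

```text
clock: 1.1
position: [0.4618, -0.1373, 0.2889]
ee_rot: [0.0, 1.0, 0.015, -0.0]
contact_force: [0.1, -0.9, 0.1]
width: 0.0856
```

```bash
python3 - <<'E'
from h import *
print(manip.get_state()["position"],manip.get_state()["qpos"])
go([0.549,-0.026,0.30],np.radians(91.8))
E
```

```text
[ 0.46183638 -0.13729243  0.28894619] [-4.33314534e-01  1.10774706e-01  1.61135751e+00 -2.51860360e-04
  1.41944317e+00  1.10776293e+00]
rows [ 0.1809 -0.2173 -0.0222] twist -0.0005 q6 1.108
```

step_arm(
  moves=[0.06,-0.072,-0.007,0,-1,0.12,-0.145,-0.015,0,-1,0.181,-0.217,-0.022,0,-1,0.181,-0.217,-0.022,0,-1],
)

```text
clock: 1.5
position: [0.5514, -0.0234, 0.2994]
ee_rot: [-0.001, 1.0, 0.019, 0.001]
contact_force: [-1.0, -0.9, 0.9]
width: 0.0852
```

```bash
python3 - <<'E'
from h import *
snap("wrist","w1",None,1.25)
s=manip.get_state();print(s["position"])
E
```

```text
[ 0.54938346 -0.02575492  0.29915517]
```

View pics/w1.png

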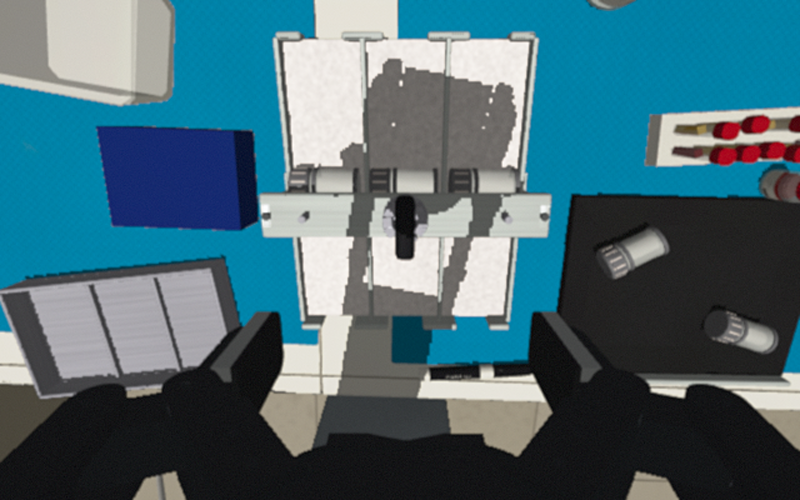

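```bash
python3 - <<'E'
from h import *
d=np.load("w1.npz");print("cam",-d["R"].T@d["t"], d["R"][2])
w=lambda u,v,z: world("w1",u/1.25,v/1.25,z)
for n,u,v,z in[("brL",262,216,.1),("brR",550,214,.1),("hfar",404.5,197,.152),("hnear",403.5,258,.128),("hnear_t",403.5,258,.152),("lowL",372,316,.04),("lowR",438,315,.04),("topL",362,38,.063),("topR",449,37,.063),
 ("A cap",612,262,.022),("A end",655,242,.022),("B cap",724,326,.022),("B end",768,338,.022),
 ("trayTL",0,291,.032),("trayTR",222,259,.032),("trayBR",245,360,.032),("trayBL",42,395,.032)]: print(n,w(u,v,z).round(4))
c,s=np.cos,np.sin
for yaw in(.02,.03,.04):
  for o in([.537,-.026],):
    f=lambda x,y,z:[o[0]+c(yaw)*x-s(yaw)*y,o[1]+s(yaw)*x+c(yaw)*y,z]
    print(yaw,[(proj("w1",f(*p))*1.25).round(1).tolist() for p in[(.034,0,.152),(-.01,0,.152),(-.01,0,.128),(.15,.035,.063),(.15,-.035,.063),(-.11,.035,.040),(-.11,-.035,.040),(.03,.125,.1),(-.006,-.125,.1)]])
E
```

```text
cam [ 0.62087897 -0.02127249  0.42837524] [-0.26922146 -0.00690472 -0.96305354]
brL [0.5492 0.093  0.1   ]
brR [ 0.5596 -0.1391  0.1   ]
hfar [ 0.5772 -0.0214  0.152 ]
hnear [ 0.5268 -0.0224  0.128 ]
hnear_t [ 0.5343 -0.0223  0.152 ]
lowL [0.4359 0.0072 0.04  ]
lowR [ 0.4396 -0.0601  0.04  ]
topL [0.6902 0.0173 0.063 ]
topR [ 0.6935 -0.0525  0.063 ]
A cap [ 0.4974 -0.2373  0.022 ]
A end [ 0.5203 -0.2771  0.022 ]
B cap [ 0.4302 -0.3697  0.022 ]
B end [ 0.4179 -0.4207  0.022 ]
trayTL [0.4453 0.3908 0.032 ]
trayTR [0.4887 0.1594 0.032 ]
trayBR [0.375  0.1439 0.032 ]
trayBL [0.3224 0.3721 0.032 ]
0.02 [[409.9, 206.3], [408.7, 268.1], [408.5, 257.9], [368.6, 43.6], [455.4, 45.2], [372.3, 324.5], [440.3, 325.7], [252.7, 196.8], [560.4, 245.7]]
0.03 [[409.4, 206.3], [408.8, 268.1], [408.6, 257.9], [366.7, 44.1], [453.5, 44.7], [373.4, 324.9], [441.4, 325.4], [252.5, 198.4], [560.7, 244.2]]
0.04 [[408.9, 206.3], [408.9, 268.1], [408.8, 257.9], [364.9, 44.6], [451.7, 44.2], [374.4, 325.2], [442.5, 325.1], [252.3, 199.9], [560.9, 242.8]]
```

step_arm(
  moves=[0.003,0.002,0.08,0.007,-1,0.006,-0.005,0.16,0.007,-1,0.006,-0.005,0.16,0.007,-1,0.006,-0.005,0.16,0.007,-1,0.006,-0.005,0.16,0.007,-1],
)

```text
clock: 2.05
position: [0.5523, -0.0264, 0.2221]
ee_rot: [0.001, 1.0, 0.004, 0.002]
contact_force: [0.6, 0.3, 0.6]
width: 0.0855
```

```bash
python3 - <<'E'
from h import *
s=manip.get_state();print(s["position"],np.abs(s["qd"]).max(), rot(s["ee_rot"])[:,1])
snap("wrist","w2",None,1.25)
E
```

```text
[ 0.55228653 -0.02639743  0.22211558] 0.012388906996740593 [ 0.0082738  -0.99996523  0.00104157]
```

View pics/w2.png

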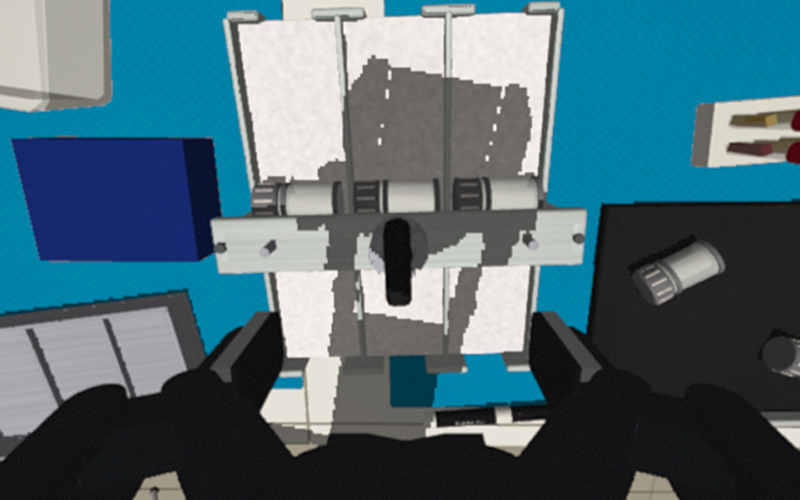

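```bash
python3 - <<'E'
from h import *
w=lambda u,v,z: world("w2",u/1.25,v/1.25,z)
P={}
for n,u,v,z in[("brTL",213,219,.1),("brBL",218,273,.1),("brTR",583,209,.1),("brBR",586,264,.1),("hfar",397.5,218,.152),("hfar_b",397.5,218,.128),("hnear",398.5,305,.152),("topL",340,16,.063),("topR",448,13,.063),("lowL",362,356,.04),("lowR",445,354,.04),("pinL",268,249,.1),("pinR",531,243,.1),
 ("A cap",655,284,.019),("A end",715,255,.019)]: P[n]=w(u,v,z);print(n,P[n].round(4))
print("bridge mid",(P["brTL"]+P["brBL"]+P["brTR"]+P["brBR"])/4)
E
```

```text
brTL [0.5677 0.0926 0.1   ]
brBL [0.5324 0.0935 0.1   ]
brTR [ 0.5758 -0.1354  0.1   ]
brBR [ 0.5403 -0.1417  0.1   ]
hfar [ 0.5801 -0.0224  0.152 ]
hfar_b [ 0.5751 -0.0219  0.128 ]
hnear [ 0.534 -0.023  0.152]
topL [0.6901 0.0156 0.063 ]
topR [ 0.6923 -0.052   0.063 ]
lowL [0.438  0.0091 0.04  ]
lowR [ 0.4405 -0.0608  0.04  ]
pinL [0.5487 0.0602 0.1   ]
pinR [ 0.5539 -0.1054  0.1   ]
A cap [ 0.4966 -0.2404  0.019 ]
A end [ 0.5229 -0.2863  0.019 ]
bridge mid [ 0.55405298 -0.02275926  0.1       ]
```

```bash
python3 - <<'E'
from h import *
go([0.5545,-0.0228,0.143],np.radians(91.9))
E
```

```text
rows [ 0.0034 -0.0071  0.1587] twist -0.0079 q6 1.389
```

step_arm(
  moves=[0.0034,-0.0071,0.08,-0.008,-1,0.0034,-0.0071,0.1585,-0.008,-1,0.0034,-0.0071,0.1585,-0.008,0.3,0.0034,-0.0071,0.1585,-0.008,0.5,0.0034,-0.0071,0.1585,-0.008,0.5],
  force=50,
)

```text
clock: 2.6
position: [0.555, -0.0223, 0.1434]
ee_rot: [0.001, 1.0, 0.017, 0.003]
contact_force: [-0.8, -0.2, -0.6]
width: 0.044
```

step_arm(
  moves=[0,0,0,0,1,0,0,0,0,1,0,0,0,0,1,0,0,0,0,1,0,0,0,0,1],
  force=50,
)

```text
clock: 3.1
position: [0.554, -0.0221, 0.1426]
ee_rot: [0.0, 1.0, 0.017, 0.002]
contact_force: [-1.0, 0.4, 6.4]
width: 0.0132
```

step_arm(
  moves=[0,0,-0.02,0,1,0,0,-0.04,0,1,0,0,-0.051,0,1,0,0,-0.051,0,1,0,0,-0.051,0,1],
)

```text
clock: 3.6
position: [0.5537, -0.0221, 0.166]
ee_rot: [0.0, 1.0, 0.017, 0.001]
contact_force: [4.8, -2.1, -9.9]
width: 0.013
```

```bash
python3 - <<'E'
from h import *
s=manip.get_state();print(s["position"],s["contact_force"],s["moment"],s["qpos"][5],s["width"])
E
```

```text
[ 0.553749   -0.02213233  0.16595572] [ 4.78719324 -2.11107162 -9.8842244 ] [-0.31096502 -1.10530265  0.0697671 ] 1.371305936908247 0.013037289192427406
```

step_arm(
  moves=[0,0,-0.003,0,1,0,0,-0.003,-0.02,1,0,0,-0.003,-0.04,1,0,0,-0.003,-0.06,1],
)

```text
clock: 4.0
position: [0.5537, -0.0219, 0.1671]
ee_rot: [0.0, 0.994, 0.112, 0.001]
contact_force: [6.0, -1.6, -9.5]
width: 0.0128
```

```bash
python3 - <<'E'
from h import *
s=manip.get_state();print(s["position"],s["contact_force"],s["moment"],s["qpos"][5],s["width"])
E
```

```text
[ 0.55369072 -0.02190193  0.1671002 ] [ 6.02405617 -1.59629123 -9.46701684] [-0.20341513 -1.14190233 -0.05776406] 1.1803376611882461 0.01276308661120068
```

step_arm(
  moves=[0,0,0,-0.045,1,0,0,0,-0.09,1,0,0,0,-0.135,1,0,0,0,-0.18,1,0,0,0,-0.225,1],
)

```text
clock: 4.5
position: [0.5533, -0.0212, 0.1669]
ee_rot: [-0.001, 0.893, 0.451, 0.0]
contact_force: [3.9, 0.2, -9.9]
width: 0.0129
```

step_arm(
  moves=[0,0,0,-0.03,1,0,0,0,-0.05,1,0,0,0,-0.05,1],
)

```text
clock: 4.8
position: [0.5531, -0.0211, 0.1669]
ee_rot: [-0.001, 0.856, 0.517, 0.0]
contact_force: [5.7, 0.2, -9.7]
width: 0.0132
```

```bash
python3 - <<'E'
from h import *
s=manip.get_state();print(s["position"],s["contact_force"],s["moment"],s["qpos"][5],s["width"]);y=rot(s["ee_rot"])[:,1];print(np.degrees(np.arctan2(y[1],y[0])))
E
```

```text
[ 0.55309422 -0.02114252  0.16692847] [ 5.66010615  0.21639781 -9.73490771] [ 0.23466281 -1.03010175 -0.12125055] 0.31952095504687367 0.013215234873870225
-27.792345206157133
```

step_arm(
  moves=[0,0,0.006,0.003,1,0,0,0.012,0.003,1,0,0,0.012,0.003,1],
)

```text
clock: 5.1
position: [0.5531, -0.0212, 0.162]
ee_rot: [-0.0, 0.859, 0.513, 0.001]
contact_force: [4.1, 2.7, -4.1]
width: 0.0131
```

```bash
python3 - <<'E'
from h import *
s=manip.get_state();print(s["position"],s["contact_force"],s["moment"],s["qpos"][5],s["width"]);y=rot(s["ee_rot"])[:,1];print(np.degrees(np.arctan2(y[1],y[0])))
E
```

```text
[ 0.55310411 -0.02121993  0.16201376] [ 4.07208873  2.71840843 -4.12729105] [ 0.47697153 -0.79251513 -0.01655647] 0.32900482854331453 0.013095923726982768
-28.325063347442335
```

step_arm(
  moves=[0,0,0.002,0,0.4,0,0,0,0,0,0,0,0,0,-0.3,0,0,0,0,-0.3],
)

```text
clock: 5.5
position: [0.5525, -0.0221, 0.162]
ee_rot: [0.0, 0.858, 0.513, -0.0]
contact_force: [0.0, -0.3, 0.9]
width: 0.0555
```

step_arm(
  moves=[0,0,-0.08,0,-0.3,-0.1,0,-0.16,0,-0.3,-0.18,0,-0.2,0,-0.3,-0.18,0,-0.2,0,-0.3,-0.18,0,-0.2,0,-0.3],
)

```text
clock: 6.0
position: [0.5101, -0.1022, 0.2628]
ee_rot: [0.001, 0.859, 0.512, 0.001]
contact_force: [0.8, -0.1, 1.2]
width: 0.0558
```

```bash
python3 - <<'E'
from h import *
s=manip.get_state();print(s["position"],s["width"])
snap("wrist","w3",None,1)
snap("top","t1")
a=cv2.imread("pics/w3.png");b=cv2.imread("pics/t1.png")[135:275,160:470]
b=cv2.resize(b,None,fx=640/310,fy=640/310,interpolation=cv2.INTER_CUBIC)
c=np.vstack([a[:300],b]);cv2.imwrite("pics/m3.png",c);print(c.shape)
E
```

```text
[ 0.51006348 -0.10219172  0.26281595] 0.0557917444682075
(589, 640, 3)
```

View pics/m3.png

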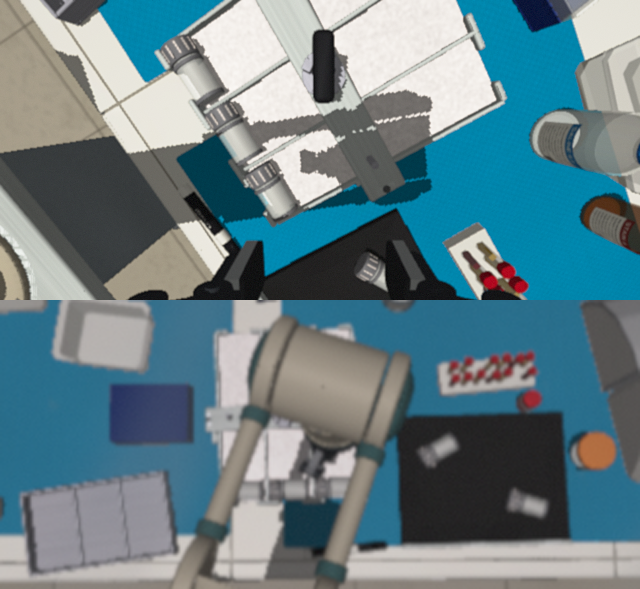

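```bash
cat >> h.py <<'E'
O=np.array([.542,-.0234]); YAW=.033
def rack(x,y,z):
    c,s=np.cos(YAW),np.sin(YAW); return np.array([O[0]+c*x-s*y,O[1]+s*x+c*y,z])
E
python3 - <<'E'
from h import *
for n,p in(("left",(192,72)),("mid",(230,131)),("right",(272,189))): print(n,world("w3",*p,.046).round(4))
for y in(.07,0,-.07): print(rack(-.09,y,.046).round(4), proj("w3",rack(-.09,y,.046)).round(0), proj("w3",rack(-.09,y+.03,.046)).round(0), proj("w3",rack(-.09,y-.03,.046)).round(0))
go(rack(-.09,.07,.14),YAW)
E
```

```text
left [0.4443 0.0454 0.046 ]
mid [ 0.446  -0.0203  0.046 ]
right [ 0.4523 -0.0936  0.046 ]
[0.4497 0.0436 0.046 ] [198.  71.] [179.  42.] [216.  98.]
[ 0.452  -0.0264  0.046 ] [238. 133.] [221. 107.] [254. 158.]
[ 0.4544 -0.0963  0.046 ] [275. 190.] [260. 167.] [290. 213.]
rows [ 0.1964 -0.2422  0.2423] twist -0.1677 q6 0.165
```

step_arm(
  moves=[0.049,-0.06,0.02,-0.042,-0.3,0.098,-0.12,0.06,-0.084,-0.3,0.147,-0.18,0.12,-0.126,-0.3,0.196,-0.242,0.2,-0.168,-0.3,0.196,-0.242,0.242,-0.168,-0.3],
)

```text
clock: 6.6
position: [0.4457, 0.0468, 0.1376]
ee_rot: [-0.003, 0.692, 0.721, -0.001]
contact_force: [-0.1, -0.7, -0.3]
width: 0.0556
```

```bash
python3 - <<'E'
from h import *
snap("wrist","w4",None,1.25)
print(manip.get_state()["position"],(proj("w4",rack(-.09,.07,.046))*1.25).round())
go(rack(-.09,.07,.048),YAW)
E
```

```text
[0.44404758 0.04617934 0.13445033] [411. 263.]
rows [-0.006   0.0134  0.1727] twist 0.0019 q6 -0.093
```

View pics/w4.png

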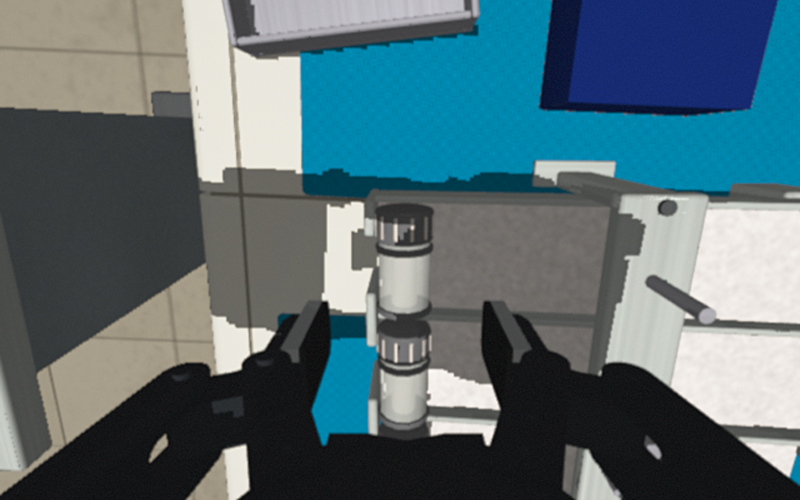

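step_arm(
  moves=[0,0,0,0,-0.3,0,0,0,0,-0.3],
)

```text
clock: 6.85
position: [0.4513, 0.0427, 0.1412]
ee_rot: [0.0, 0.695, 0.719, 0.0]
contact_force: [0.3, -0.3, -0.2]
width: 0.0557
```

```bash
python3 - <<'E'
from h import *
print(manip.get_state()["position"])
go(rack(-.091,.07,.048),YAW)
w=lambda u,v,z: world("w4",u/1.25,v/1.25,z).round(4)
print("tray R wall corners",w(478,15,.032),w(235,45,.032))
E
```

```text
[0.45133812 0.0427206  0.14115503]
rows [ 0.0019 -0.0053  0.1863] twist 0.0006 q6 -0.094
tray R wall corners [0.4779 0.1728 0.032 ] [0.3532 0.1539 0.032 ]
```

step_arm(
  moves=[0.002,-0.005,0.09,0,-0.3,0.002,-0.005,0.16,0,-0.3,0.002,-0.005,0.186,0,-0.3,0.002,-0.005,0.186,0,-0.3,0.002,-0.005,0.186,0,1],
  force=30,
)

```text
clock: 7.35
position: [0.4495, 0.0429, 0.0488]
ee_rot: [0.001, 0.695, 0.719, 0.001]
contact_force: [0.9, 0.3, 0.1]
width: 0.0424
```

step_arm(
  moves=[0,0,0,0,1,0,0,0,0,1,0,0,0,0,1],
)

```text
clock: 7.65
position: [0.449, 0.043, 0.0492]
ee_rot: [0.002, 0.695, 0.719, 0.001]
contact_force: [-1.0, -1.6, 7.6]
width: 0.0311
```

step_arm(
  moves=[0,0,-0.08,0,1,0,0,-0.16,0,1,0,0,-0.22,0,1,0,0,-0.22,0,1],
)

```text
clock: 8.05
position: [0.4511, 0.0434, 0.1623]
ee_rot: [0.004, 0.695, 0.719, 0.004]
contact_force: [0.2, -0.3, -1.2]
width: 0.0311
```

```bash
python3 - <<'E'
from h import *
c,s=np.cos(.15),np.sin(.15)
p=np.array([.398,.270,.16])
print(manip.get_state()["position"])
go(p,np.radians(98.6))
E
```

```text
[0.45109591 0.04339491 0.16230641]
rows [ 0.4566 -0.0906  0.0032] twist 0.4632 q6 -0.092
```

step_arm(
  moves=[0.09,-0.018,0,0.047,1,0.18,-0.036,0,0.094,1,0.27,-0.054,0,0.141,1,0.36,-0.072,0,0.188,1,0.456,-0.09,0,0.235,1],
)

```text
clock: 8.55
position: [0.3994, 0.2485, 0.1571]
ee_rot: [0.0, 0.886, 0.463, -0.0]
contact_force: [0.9, -0.5, -1.1]
width: 0.0311
```

step_arm(
  moves=[0,0,0,0.046,1,0,0,0,0.092,1,0,0,0,0.138,1,0,0,0,0.184,1,0,0,0,0.228,1],
)

```text
clock: 9.05
position: [0.3999, 0.2471, 0.1569]
ee_rot: [0.0, 0.992, 0.123, -0.001]
contact_force: [0.5, 0.5, 0.0]
width: 0.0308
```

step_arm(
  moves=[0,0,0,0,1,0,0,0,0,1,0,0,0,0,1],
)

```text
clock: 9.35
position: [0.4003, 0.247, 0.1574]
ee_rot: [0.0, 0.992, 0.127, -0.0]
contact_force: [1.2, 0.9, -1.0]
width: 0.0311
```

```bash
python3 - <<'E'
from h import *
s=manip.get_state();print(s["position"],s["width"],np.abs(s["qd"]).max(),s["qpos"][5])
snap("wrist","w5",None,1.25)
E
```

```text
[0.40028782 0.24703388 0.15737494] 0.031077470827611708 0.009585314658745389 1.7214827743448677
```

View pics/w5.png

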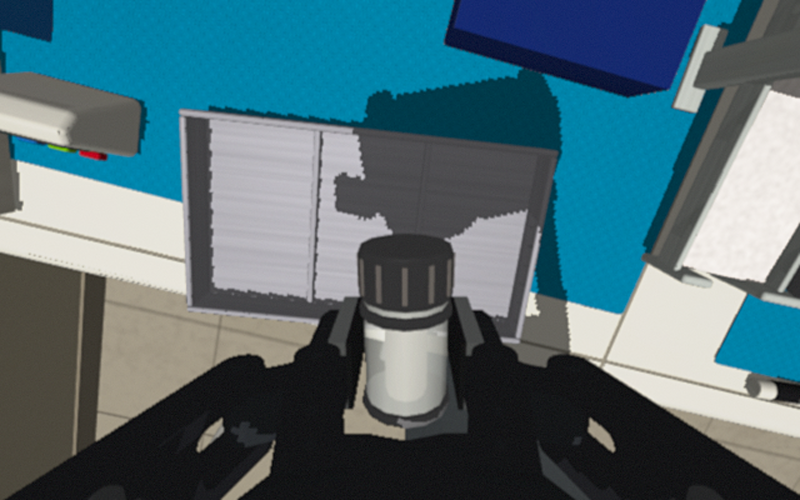

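```bash
python3 - <<'E'
from h import *
w=lambda u,v,z: world("w5",u/1.25,v/1.25,z)
T=[w(u,v,.032) for u,v in[(180,112),(558,152),(519,342),(188,309)]]
for t in T: print(t.round(4))
print("mean",np.mean(T,0),[np.linalg.norm(T[i]-T[i-1]).round(4) for i in range(4)],"yaw",np.degrees(np.arctan2(*(T[0]-T[3]+T[1]-T[2])[[1,0]])),np.degrees(np.arctan2(*(T[0]-T[1]+T[3]-T[2])[[1,0]]))-90)
print("rib",w(318,130,.011),w(309,302,.011),w(429,143,.011))
E
```

```text
[0.4437 0.3942 0.032 ]
[0.4777 0.1724 0.032 ]
[0.3516 0.154  0.032 ]
[0.3193 0.3755 0.032 ]
mean [0.39808144 0.27402662 0.032     ] [np.float64(0.1258), np.float64(0.2244), np.float64(0.1275), np.float64(0.2238)] yaw 8.42310638523685 8.50756869193468
rib [0.45287455 0.31824799 0.011     ] [0.33437357 0.3011782  0.011     ] [0.46294693 0.24733468 0.011     ]
```

```bash
cat >> h.py <<'E'
TC=np.array([.398,.274]); TY=.1475
def tray(x,y,z):
    c,s=np.cos(TY),np.sin(TY); return np.array([TC[0]+c*x-s*y,TC[1]+s*x+c*y,z])
E
python3 - <<'E'
from h import *
go(tray(0,.073,.026),TY+np.pi/2)
E
```

```text
rows [ 0.0245 -0.1985  0.263 ] twist 0.0338 q6 1.722
```

step_arm(
  moves=[0.012,-0.07,0,0.034,1,0.024,-0.14,0,0.034,1,0.0245,-0.1985,0.02,0.034,1,0.0245,-0.1985,0.1,0.034,1,0.0245,-0.1985,0.16,0.034,1],
)

```text
clock: 9.9
position: [0.3872, 0.3473, 0.0766]
ee_rot: [-0.0, 0.997, 0.074, 0.0]
contact_force: [-0.4, -0.6, -1.8]
width: 0.0307
```

step_arm(
  moves=[0,0,0,0,1,0,0,0,0,1],
)

```text
clock: 10.1
position: [0.3876, 0.3463, 0.0777]
ee_rot: [0.0, 0.997, 0.073, -0.0]
contact_force: [0.5, 0.7, -0.2]
width: 0.0307
```

```bash
python3 - <<'E'
from h import *
print(manip.get_state()["position"]);go(tray(0,.073,.026),TY+np.pi/2)
E
```

```text
[0.38763479 0.34627835 0.07773536]
rows [-0.0007 -0.      0.1035] twist -0.0005 q6 2.02
```

step_arm(
  moves=[0,0,0.06,0,1,0,0,0.103,0,1,0,0,0.103,0,1,0,0,0.103,0,1],
)

```text
clock: 10.5
position: [0.3888, 0.3468, 0.0277]
ee_rot: [-0.001, 0.997, 0.073, 0.001]
contact_force: [0.0, 0.2, -0.1]
width: 0.031
```

step_arm(
  moves=[0,0,0,0,0.2,0,0,0,0,-0.1,0,0,0,0,-0.1,0,0,-0.1,0,-0.1,0,0,-0.2,0,-0.1],
)

```text
clock: 11.0
position: [0.3866, 0.3459, 0.1266]
ee_rot: [0.001, 0.997, 0.073, -0.002]
contact_force: [1.5, 0.4, -0.1]
width: 0.0469
```

```bash
python3 - <<'E'
from h import *
print(manip.get_state()["position"]);go(rack(-.091,0,.14),YAW)
E
```

```text
[0.38658233 0.34586501 0.12662216]
rows [ 0.0197  0.7554 -0.0261] twist -0.4643 q6 2.021
```

step_arm(
  moves=[0.004,0.09,-0.06,-0.045,-0.3,0.008,0.18,-0.06,-0.09,-0.3,0.012,0.27,-0.06,-0.135,-0.3,0.015,0.36,-0.06,-0.18,-0.3,0.018,0.45,-0.06,-0.225,-0.3],
)

```text
clock: 11.5
position: [0.4277, 0.1352, 0.1571]
ee_rot: [0.0, 0.92, 0.393, 0.001]
contact_force: [0.2, -0.2, 0.8]
width: 0.0559
```

```bash
python3 - <<'E'
from h import *
print(manip.get_state()["position"]);go(rack(-.091,0,.11),YAW)
E
```

```text
[0.4277125  0.13520052 0.15711507]
rows [-0.2015  0.2571  0.0941] twist -0.2535 q6 0.914
```

step_arm(
  moves=[-0.05,0.064,0,-0.045,-0.3,-0.1,0.128,0,-0.09,-0.3,-0.15,0.19,0,-0.14,-0.3,-0.2015,0.257,0,-0.19,-0.3,-0.2015,0.257,0.02,-0.2535,-0.3],
)

```text
clock: 12.0
position: [0.4523, -0.0292, 0.1479]
ee_rot: [0.003, 0.738, 0.675, 0.001]
contact_force: [-0.4, -0.4, -0.3]
width: 0.0557
```

step_arm(
  moves=[0,0,0.04,0,-0.3,0,0,0.05,0,-0.3,0,0,0.05,0,-0.3],
)

```text
clock: 12.3
position: [0.4492, -0.025, 0.1209]
ee_rot: [-0.001, 0.738, 0.674, -0.0]
contact_force: [0.4, 0.2, 0.3]
width: 0.0556
```

```bash
python3 - <<'E'
from h import *
print(manip.get_state()["position"]);go(rack(-.091,0,.048),YAW)
E
```

```text
[ 0.44915632 -0.02496203  0.12091542]
rows [-0.0026  0.0042  0.1458] twist -0.0393 q6 -0.12
```

step_arm(
  moves=[-0.0026,0.004,0.03,-0.039,-0.3,-0.0026,0.004,0.1,-0.039,-0.3,-0.0026,0.004,0.145,-0.039,-0.3,-0.0026,0.004,0.145,-0.039,-0.3,-0.0026,0.004,0.145,-0.039,0.2],
)

```text
clock: 12.8
position: [0.4523, -0.0265, 0.0495]
ee_rot: [0.0, 0.695, 0.719, 0.0]
contact_force: [-0.3, 0.4, 2.7]
width: 0.0422
```

step_arm(
  moves=[0,0,0,0,1,0,0,0,0,1,0,0,0,0,1,0,0,0,0,1,0,0,-0.06,0,1],
)

```text
clock: 13.3
position: [0.4496, -0.0264, 0.0773]
ee_rot: [-0.002, 0.696, 0.718, -0.001]
contact_force: [0.5, 0.8, -0.6]
width: 0.0314
```

step_arm(
  moves=[0,0,-0.09,0,1,0,0,-0.16,0,1,0,0,-0.16,0,1],
)

```text
clock: 13.6
position: [0.4557, -0.0276, 0.164]
ee_rot: [0.005, 0.696, 0.718, 0.003]
contact_force: [0.9, -0.7, -0.8]
width: 0.0307
```

```bash
python3 - <<'E'
from h import *
print(manip.get_state()["position"],manip.get_state()["width"]);go(tray(0,0,.14),TY+np.pi/2)
E
```

```text
[ 0.45566876 -0.02763766  0.16397439] 0.030675048459837567
rows [ 0.6068 -0.0964  0.0448] twist 0.4633 q6 -0.245
```

step_arm(
  moves=[0.09,-0.014,0,0.045,1,0.18,-0.028,0,0.09,1,0.27,-0.042,0,0.135,1,0.36,-0.056,0,0.18,1,0.45,-0.07,0,0.225,1],
)

```text
clock: 14.1
position: [0.4128, 0.1799, 0.1583]
ee_rot: [0.0, 0.886, 0.464, 0.0]
contact_force: [0.4, -0.2, -0.7]
width: 0.0308
```

```bash
python3 - <<'E'
from h import *
print(manip.get_state()["position"],manip.get_state()["width"]);go(tray(0,0,.10),TY+np.pi/2)
E
```

```text
[0.41277166 0.17987793 0.15833044] 0.030848556891594194
rows [ 0.1378 -0.1316  0.1166] twist 0.2599 q6 0.863
```

step_arm(
  moves=[0.05,-0.05,0,0.045,1,0.1,-0.1,0,0.09,1,0.138,-0.1316,0,0.135,1,0.138,-0.1316,0,0.18,1,0.138,-0.1316,0.03,0.225,1],
)

```text
clock: 14.6
position: [0.3992, 0.2742, 0.1444]
ee_rot: [-0.001, 0.992, 0.129, 0.002]
contact_force: [0.1, -0.8, -0.2]
width: 0.0307
```

step_arm(
  moves=[0,0,0.04,0.035,1,0,0,0.08,0.035,1,0,0,0.08,0.035,1],
)

```text
clock: 14.9
position: [0.396, 0.2715, 0.1011]
ee_rot: [0.001, 0.997, 0.076, -0.003]
contact_force: [-0.8, -1.0, -0.8]
width: 0.0308
```

```bash
python3 - <<'E'
from h import *
print(manip.get_state()["position"],manip.get_state()["width"]);go(tray(0,0,.026),TY+np.pi/2)
E
```

```text
[0.39598345 0.27149434 0.10106002] 0.03079435434851108
rows [ 0.0056 -0.0046  0.1501] twist 0.0017 q6 1.874
```

step_arm(
  moves=[0.002,-0.003,0.07,0.002,1,0.002,-0.003,0.14,0.002,1,0.002,-0.003,0.15,0.002,1,0.002,-0.003,0.15,0.002,1],
)

```text
clock: 15.3
position: [0.3987, 0.2741, 0.0285]
ee_rot: [0.0, 0.997, 0.073, -0.001]
contact_force: [0.3, -1.1, -1.3]
width: 0.0311
```

step_arm(
  moves=[0,0,0,0,0.2,0,0,0,0,-0.1,0,0,0,0,-0.1,0,0,-0.1,0,-0.1,0,0,-0.2,0,-0.1],
)

```text
clock: 15.8
position: [0.3982, 0.2738, 0.1295]
ee_rot: [0.001, 0.997, 0.073, -0.001]
contact_force: [1.2, 0.9, -0.1]
width: 0.0468
```

```bash
python3 - <<'E'
from h import *
print(manip.get_state()["position"]);go(rack(-.091,-.07,.14),YAW)
E
```

```text
[0.39815011 0.27379413 0.12946642]
rows [ 0.0012  0.7485 -0.0204] twist -0.4639 q6 1.883
```

step_arm(
  moves=[0,0.09,-0.05,-0.045,-0.3,0,0.18,-0.05,-0.09,-0.3,0,0.27,-0.05,-0.135,-0.3,0,0.36,-0.05,-0.18,-0.3,0,0.45,-0.05,-0.225,-0.3],
)

```text
clock: 16.3
position: [0.4303, 0.0663, 0.1549]
ee_rot: [0.001, 0.923, 0.385, 0.001]
contact_force: [0.3, 0.5, 0.3]
width: 0.0555
```

```bash
python3 - <<'E'
from h import *
print(manip.get_state()["position"]);go(rack(-.091,-.07,.11),YAW)
E
```

```text
[0.43027112 0.06633754 0.15486938]
rows [-0.1987  0.2617  0.0899] twist -0.2592 q6 0.774
```

step_arm(
  moves=[-0.05,0.064,0,-0.045,-0.3,-0.1,0.128,0,-0.09,-0.3,-0.15,0.19,0,-0.14,-0.3,-0.199,0.262,0,-0.19,-0.3,-0.199,0.262,0.02,-0.259,-0.3],
)

```text
clock: 16.8
position: [0.4549, -0.1002, 0.1458]
ee_rot: [0.004, 0.742, 0.671, 0.001]
contact_force: [-0.4, 1.0, 0.7]
width: 0.0556
```

step_arm(
  moves=[0,0,0.04,-0.038,-0.3,0,0,0.05,-0.038,-0.3,0,0,0.05,-0.038,-0.3],
)

```text
clock: 17.1
position: [0.4515, -0.0949, 0.1186]
ee_rot: [-0.001, 0.702, 0.712, -0.0]
contact_force: [-0.0, 0.2, 0.3]
width: 0.0553
```

```bash
python3 - <<'E'
from h import *
print(manip.get_state()["position"]);go(rack(-.091,-.07,.048),YAW)
E
```

```text
[ 0.45146835 -0.09488525  0.11857245]
rows [-0.0031  0.0039  0.1411] twist -0.0057 q6 -0.373
```

step_arm(
  moves=[-0.002,0.003,0.03,-0.006,-0.3,-0.002,0.003,0.1,-0.006,-0.3,-0.002,0.003,0.141,-0.006,-0.3,-0.002,0.003,0.141,-0.006,-0.3,-0.002,0.003,0.141,-0.006,0.2],
)

```text
clock: 17.6
position: [0.4543, -0.096, 0.0491]
ee_rot: [0.001, 0.694, 0.72, 0.0]
contact_force: [0.5, -0.7, 0.5]
width: 0.0423
```

step_arm(
  moves=[0,0,0,0,1,0,0,0,0,1,0,0,0,0,1,0,0,0,0,1,0,0,-0.06,0,1],
)

```text
clock: 18.1
position: [0.4517, -0.0954, 0.0769]
ee_rot: [-0.002, 0.694, 0.72, -0.001]
contact_force: [-0.2, 0.8, -0.9]
width: 0.0308
```

step_arm(
  moves=[0,0,-0.09,0,1,0,0,-0.16,0,1,0,0,-0.16,0,1],
)

```text
clock: 18.4
position: [0.4575, -0.0976, 0.1637]
ee_rot: [0.006, 0.694, 0.72, 0.003]
contact_force: [0.3, 0.7, -0.2]
width: 0.0307
```

```bash
python3 - <<'E'
from h import *
print(manip.get_state()["position"],manip.get_state()["width"]);go(tray(0,-.073,.14),TY+np.pi/2)
E
```

```text
[ 0.45754982 -0.09755228  0.16372346] 0.030682469855661677
rows [ 0.6021 -0.0765  0.0434] twist 0.4645 q6 -0.395
```

step_arm(
  moves=[0.09,-0.011,0,0.045,1,0.18,-0.022,0,0.09,1,0.27,-0.033,0,0.135,1,0.36,-0.044,0,0.18,1,0.45,-0.055,0,0.225,1],
)

```text
clock: 18.9
position: [0.4204, 0.1132, 0.158]
ee_rot: [0.0, 0.887, 0.462, 0.0]
contact_force: [0.8, 0.0, -0.4]
width: 0.0309
```

```bash
python3 - <<'E'
from h import *
print(manip.get_state()["position"],manip.get_state()["width"]);go(tray(0,-.073,.10),TY+np.pi/2)
E
```

```text
[0.42042517 0.11321879 0.1579843 ] 0.03085508568070222
rows [ 0.1317 -0.1208  0.116 ] twist 0.2587 q6 0.714
```

step_arm(
  moves=[0.05,-0.05,0,0.045,1,0.1,-0.1,0,0.09,1,0.131,-0.121,0,0.135,1,0.131,-0.121,0,0.18,1,0.131,-0.121,0.03,0.225,1],
)

```text
clock: 19.4
position: [0.4097, 0.2014, 0.1441]
ee_rot: [-0.0, 0.992, 0.127, 0.002]
contact_force: [0.8, -0.1, -0.5]
width: 0.0303
```

step_arm(
  moves=[0,0,0.04,0.035,1,0,0,0.08,0.035,1,0,0,0.08,0.035,1,0,0,0.08,0.035,1],
)

```text
clock: 19.8
position: [0.4084, 0.2, 0.1031]
ee_rot: [0.0, 0.997, 0.075, -0.0]
contact_force: [0.1, 0.4, -0.1]
width: 0.0309
```

```bash
python3 - <<'E'
from h import *
print(manip.get_state()["position"],manip.get_state()["width"]);go(tray(0,-.073,.026),TY+np.pi/2)
E
```

```text
[0.40837468 0.1999615  0.1030667 ] 0.03092695039156157
rows [ 0.0013 -0.0035  0.1541] twist 0.0006 q6 1.724
```

step_arm(
  moves=[0.001,-0.003,0.07,0.001,1,0.001,-0.003,0.14,0.001,1,0.001,-0.003,0.154,0.001,1,0.001,-0.003,0.154,0.001,1],
)

```text
clock: 20.2
position: [0.4087, 0.2015, 0.0261]
ee_rot: [0.0, 0.997, 0.073, -0.001]
contact_force: [0.7, -0.1, -0.2]
width: 0.031
```

step_arm(
  moves=[0,0,0,0,0.2,0,0,0,0,-0.1,0,0,0,0,-0.1,0,0,-0.1,0,-0.1,0,0,-0.2,0,-0.1],
)

```text
clock: 20.7
position: [0.4082, 0.2015, 0.1275]
ee_rot: [0.0, 0.997, 0.073, -0.001]
contact_force: [1.1, 0.0, -0.5]
width: 0.0466
```

step_arm(
  moves=[-0.04,0.02,-0.1,0,-0.1,-0.08,0.04,-0.2,0,-0.1,-0.08,0.04,-0.2,0,-0.1,-0.08,0.04,-0.2,0,-0.1],
)

```text
clock: 21.1
position: [0.3729, 0.1761, 0.2291]
ee_rot: [-0.001, 0.997, 0.073, 0.004]
contact_force: [0.6, 0.4, 0.2]
width: 0.0465
```

```bash
python3 - <<'E'
from h import *
s=manip.get_state();print(s["position"],s["qpos"])
snap("wrist","w6",None,1.0)
# target: handle, stop parked, jaw across bar (bar yaw YAW+1.05)
go([.5535,-.0222,.26],YAW+1.05+np.pi/2)
E
```

```text
[0.37292435 0.17612879 0.22912165] [ 2.72206094e-01  3.43485100e-02  1.84784733e+00 -5.87441080e-05
  1.25203498e+00  1.69714512e+00]
rows [ 0.301   0.4449 -0.0648] twist -0.2983 q6 1.697
```

View pics/w6.png

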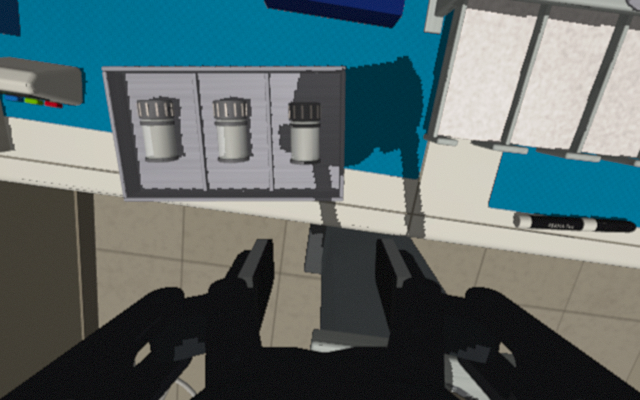

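step_arm(
  moves=[0.05,0.074,-0.02,-0.043,-0.3,0.1,0.148,-0.04,-0.086,-0.3,0.15,0.222,-0.065,-0.129,-0.3,0.2,0.296,-0.065,-0.172,-0.3,0.25,0.37,-0.065,-0.215,-0.3],
)

```text
clock: 21.65
position: [0.5238, 0.0098, 0.2567]
ee_rot: [-0.001, 0.916, 0.402, -0.001]
contact_force: [0.1, 1.5, 0.7]
width: 0.0555
```

```bash
python3 - <<'E'
from h import *
s=manip.get_state();print(s["position"])
go([.553,-.0222,.24],YAW+1.05+np.pi/2)
E
```

```text
[0.52384156 0.00982721 0.25670035]
rows [-0.0076  0.0864  0.0332] twist -0.0815 q6 0.629
```

step_arm(
  moves=[-0.0076,0.086,0.01,-0.04,-0.3,-0.0076,0.086,0.033,-0.0815,-0.3,-0.0076,0.086,0.033,-0.0815,-0.3,-0.0076,0.086,0.033,-0.0815,-0.3,-0.0076,0.086,0.033,-0.0815,-0.3],
)

```text
clock: 22.15
position: [0.5512, -0.0201, 0.2418]
ee_rot: [-0.0, 0.859, 0.513, -0.0]
contact_force: [0.5, 0.1, 0.2]
width: 0.0553
```

```bash
python3 - <<'E'
from h import *
s=manip.get_state();print(s["position"])
snap("wrist","w7",(150,80,490,330),2)
go([.553,-.0222,.1625],YAW+1.05+np.pi/2)
E
```

```text
[ 0.5512045  -0.02012705  0.24180715]
rows [-0.0021  0.0049  0.1596] twist -0.0018 q6 0.331
```

View pics/w7.png

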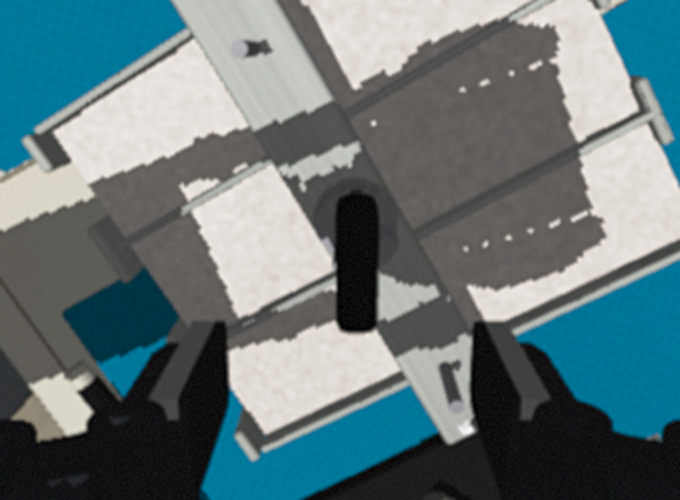

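step_arm(
  moves=[-0.002,0.005,0.08,-0.002,-0.3,-0.002,0.005,0.159,-0.002,-0.3,-0.002,0.005,0.159,-0.002,-0.3,-0.002,0.005,0.159,-0.002,0.4,-0.002,0.005,0.159,-0.002,1],
  force=50,
)

```text
clock: 22.7
position: [0.5549, -0.0229, 0.1651]
ee_rot: [0.002, 0.857, 0.516, 0.002]
contact_force: [-0.4, 0.8, 0.1]
width: 0.0272
```

step_arm(
  moves=[0,0,0,0,1,0,0,0,0,1,0,0,0,0,1,0,0,0,0,1],
)

```text
clock: 23.1
position: [0.5532, -0.0221, 0.1653]
ee_rot: [-0.0, 0.857, 0.516, 0.001]
contact_force: [-3.5, 3.0, 7.0]
width: 0.0127
```

step_arm(
  moves=[0,0,-0.005,0,1,0,0,-0.011,0,1,0,0,-0.011,0,1,0,0,-0.011,0,1],
)

```text
clock: 23.5
position: [0.5531, -0.0223, 0.1675]
ee_rot: [-0.001, 0.857, 0.516, -0.0]
contact_force: [-0.1, 4.1, -9.5]
width: 0.0131
```

```bash
python3 - <<'E'
from h import *
s=manip.get_state();print(s["position"],s["contact_force"],s["moment"],s["width"])
E
```

```text
[ 0.55309884 -0.02227331  0.16752172] [-0.13400455  4.10786343 -9.47149538] [ 0.69573137 -0.26985423 -0.08898686] 0.013126033923687821
```

step_arm(
  moves=[0,0,-0.003,0,1,0,0,-0.006,0,1,0,0,-0.006,0,1],
)

```text
clock: 23.8
position: [0.5531, -0.0223, 0.171]
ee_rot: [-0.001, 0.857, 0.516, -0.0]
contact_force: [-0.4, 5.3, -9.9]
width: 0.0129
```

```bash
python3 - <<'E'
from h import *
s=manip.get_state();print(s["position"],s["contact_force"],s["moment"],s["width"])
E
```

```text
[ 0.55307913 -0.0223484   0.17098433] [-0.35157525  5.3137322  -9.94414203] [ 0.91192558 -0.1961494  -0.07017769] 0.012888392321485715
```

step_arm(
  moves=[0,0,0,0.045,1,0,0,0,0.09,1,0,0,0,0.135,1,0,0,0,0.18,1,0,0,0,0.225,1],
)

```text
clock: 24.3
position: [0.5531, -0.0226, 0.171]
ee_rot: [-0.0, 0.983, 0.185, -0.0]
contact_force: [-0.2, 4.4, -8.7]
width: 0.0128
```

```bash
python3 - <<'E'
from h import *
s=manip.get_state();print(s["position"],s["contact_force"],s["moment"],s["width"])
go(s["position"],YAW+np.pi/2)
E
```

```text
[ 0.55314632 -0.02259687  0.17096304] [-0.18035389  4.44854068 -8.66948518] [ 0.77989935 -0.14087339  0.02257055] 0.012792963942714536
rows [0. 0. 0.] twist 0.1077 q6 1.032
```

step_arm(
  moves=[0,0,0,0.045,1,0,0,0,0.09,1,0,0,0,0.113,1,0,0,0,0.113,1],
)

```text
clock: 24.7
position: [0.5531, -0.0227, 0.171]
ee_rot: [-0.0, 1.0, 0.012, -0.0]
contact_force: [0.4, 4.7, -9.4]
width: 0.0126
```

```bash
python3 - <<'E'
from h import *
s=manip.get_state();print(s["position"],s["contact_force"],s["moment"],s["width"])
go(s["position"],YAW+np.pi/2)
E
```

```text
[ 0.55312304 -0.02270371  0.17097047] [ 0.4210106   4.70831707 -9.40818362] [ 0.71129273 -0.11426488  0.39621672] 0.012601028593965816
rows [0. 0. 0.] twist -0.003 q6 1.38
```

step_arm(
  moves=[0,0,0.018,-0.004,1,0,0,0.036,-0.004,1,0,0,0.052,-0.004,1,0,0,0.052,-0.004,1],
)

```text
clock: 25.1
position: [0.5533, -0.0228, 0.1462]
ee_rot: [-0.0, 1.0, 0.018, 0.0]
contact_force: [-1.6, 5.9, 0.3]
width: 0.0131
```

```bash
python3 - <<'E'
from h import *
s=manip.get_state();print(s["position"],s["contact_force"],s["moment"],s["width"])
E
```

```text
[ 0.55328538 -0.02278192  0.14617905] [-1.56363635  5.90664132  0.30243963] [0.86646297 0.35825834 0.02976303] 0.013147994242549466
```

step_arm(
  moves=[0,0,0.002,0,0.4,0,0,0,0,0,0,0,0,0,-0.3,0,0,-0.1,0,-0.3,0,0,-0.2,0,-0.3],
)

```text
clock: 25.6
position: [0.5527, -0.0236, 0.2455]
ee_rot: [0.0, 1.0, 0.017, -0.001]
contact_force: [1.5, 0.6, 0.7]
width: 0.0553
```

step_arm(
  moves=[-0.05,0.09,-0.04,0,-0.3,-0.08,0.18,-0.08,0,-0.3,-0.11,0.27,-0.1,0,-0.3,-0.14,0.36,-0.1,0,-0.3,-0.17,0.45,-0.1,0,-0.3],
)

```text
clock: 26.1
position: [0.4758, -0.2535, 0.2969]
ee_rot: [0.002, 1.0, 0.017, 0.001]
contact_force: [0.6, -0.3, -0.3]
width: 0.0557
```

step_arm(
  moves=[0,0.05,0,0,-0.5,0,0.09,0,0,-0.5,0,0.09,0,0,-0.5,0,0.09,0,0,-0.5,0,0.09,0,0,-0.5],
)

```text
clock: 26.6
position: [0.478, -0.2945, 0.2953]
ee_rot: [-0.0, 1.0, 0.018, -0.0]
contact_force: [0.4, -0.2, -0.1]
width: 0.064
```

```bash
python3 - <<'E'
from h import *
s=manip.get_state();print(s["position"])
snap("wrist","w8",None,1.25)
E
```

```text
[ 0.47797908 -0.2944932   0.29525745]
```

View pics/w8.png

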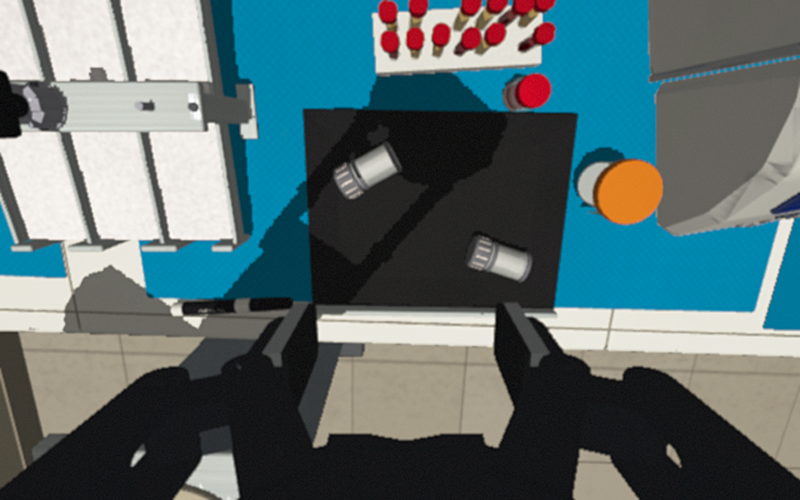

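```bash
python3 - <<'E'
from h import *
w=lambda u,v,z: world("w8",u/1.25,v/1.25,z)
for n,a,b,m in(("A",(346,182),(391,157),(368,170)),("B",(479,252),(524,264),(500,258))):
    a,b,m=w(*a,.022),w(*b,.022),w(*m,.022); d=b-a
    print(n,m.round(4),np.degrees(np.arctan2(d[1],d[0])),np.linalg.norm(d))
print("red",w(530,92,.058),"cup",w(628,190,.064))
M=[w(*p,.012) for p in[(304,111),(577,114),(555,305),(314,305)]]; print(np.mean(M,0),M)
go([.51,-.263,.10],np.radians(30))
E
```

```text
A [ 0.5081 -0.2572  0.022 ] -59.489682053121896 0.04974903193874332
B [ 0.4245 -0.3924  0.022 ] -103.28067080402222 0.04827827063183436
red [ 0.58062548 -0.39421703  0.058     ] cup [ 0.50322308 -0.48713171  0.064     ]
[ 0.46472036 -0.32704742  0.012     ] [array([ 0.56020282, -0.19514452,  0.012     ]), array([ 0.56679237, -0.45387813,  0.012     ]), array([ 0.37068083, -0.45929476,  0.012     ]), array([ 0.36120541, -0.19987228,  0.012     ])]
rows [ 0.0662 -0.0602  0.3907] twist 0.3449 q6 0.858
```

step_arm(
  moves=[0.02,-0.02,0.04,-0.047,-0.3,0.04,-0.04,0.08,-0.094,-0.3,0.066,-0.066,0.12,-0.141,-0.3,0.066,-0.066,0.16,-0.188,-0.3,0.066,-0.066,0.2,-0.235,-0.3],
)

```text
clock: 27.15
position: [0.5102, -0.2597, 0.1947]
ee_rot: [0.0, 0.925, 0.381, 0.0]
contact_force: [0.9, -0.1, 0.3]
width: 0.0557
```

step_arm(
  moves=[0,0,0,-0.047,-0.3,0,0,0,-0.094,-0.3,0,0,0,-0.141,-0.3,0,0,0,-0.188,-0.3,0,0,0,-0.235,-0.3],
)

```text
clock: 27.65
position: [0.5099, -0.2602, 0.1955]
ee_rot: [0.0, 0.725, 0.689, 0.0]
contact_force: [0.8, -0.4, -0.4]
width: 0.0557
```

```bash
python3 - <<'E'
from h import *
s=manip.get_state();print(s["position"])
go([.509,-.259,.10],np.radians(30))
E
```

```text
[ 0.50986144 -0.26020891  0.19546345]
rows [ 0.0023 -0.0019  0.1909] twist -0.1831 q6 -0.542
```

step_arm(
  moves=[0.002,-0.002,0,-0.046,-0.3,0.002,-0.002,0.04,-0.092,-0.3,0.002,-0.002,0.1,-0.138,-0.3,0.002,-0.002,0.16,-0.183,-0.3,0.002,-0.002,0.16,-0.183,-0.3],
)

```text
clock: 28.15
position: [0.5062, -0.2576, 0.1118]
ee_rot: [-0.004, 0.503, 0.864, 0.0]
contact_force: [-0.7, -0.4, -0.3]
width: 0.0556
```

step_arm(
  moves=[0,0,0,0,-0.3,0,0,0,0,-0.3],
)

```text
clock: 28.35
position: [0.5099, -0.2608, 0.117]
ee_rot: [0.002, 0.504, 0.864, -0.0]
contact_force: [0.9, -0.8, -0.5]
width: 0.0556
```

```bash
python3 - <<'E'
from h import *
s=manip.get_state();print(s["position"])
snap("wrist","w9",None,1)
m=np.array([.509,-.259,.022]);d=np.array([np.cos(np.radians(-60)),np.sin(np.radians(-60)),0])*.03
print(proj("w9",m-d),proj("w9",m),proj("w9",m+d))
go([.509,-.259,.024],np.radians(30))
E
```

```text
[ 0.50991609 -0.26082191  0.11699066]
[322.3924983  157.78119732] [322.86284937 200.10326305] [323.301128   239.53945867]
rows [0.005  0.     0.1862] twist -0.0029 q6 -1.109
```

View pics/w9.png

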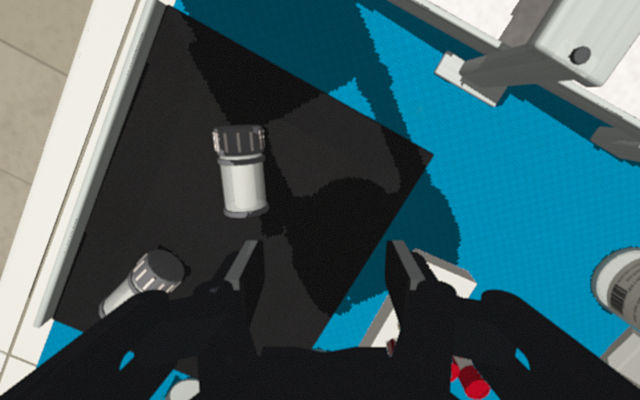

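```bash
python3 - <<'E'
from h import *
a,b,m=[world("w9",*p,.022) for p in((239,132),(246,213),(242,171))]
d=b-a;ang=np.degrees(np.arctan2(d[1],d[0]));print(a,b,m,ang,np.linalg.norm(d))
go(m*[1,1,0]+[0,0,.06],np.radians(ang+90))
go(m*[1,1,0]+[0,0,.024],np.radians(ang+90))
E
```

```text
[ 0.43727481 -0.24522357  0.022     ] [ 0.46605357 -0.29421118  0.022     ] [ 0.45041913 -0.26809957  0.022     ] -59.56703110479603 0.0568155245627362
rows [ 0.0466 -0.1108  0.1139] twist -0.0053 q6 -1.109
rows [ 0.0468 -0.1109  0.1859] twist -0.0053 q6 -1.109
```

step_arm(
  moves=[0.023,-0.055,0,-0.005,-0.3,0.047,-0.11,0,-0.005,-0.3,0.047,-0.11,0.07,-0.005,-0.3,0.047,-0.11,0.11,-0.005,-0.3,0.047,-0.11,0.11,-0.005,-0.3],
)

```text
clock: 28.9
position: [0.4481, -0.2666, 0.0594]
ee_rot: [-0.001, 0.497, 0.868, 0.0]
contact_force: [-0.3, -0.5, 1.3]
width: 0.0554
```

step_arm(
  moves=[0,0,0,0,-0.3,0,0,0,0,-0.3],
)

```text
clock: 29.1
position: [0.4506, -0.2682, 0.0619]
ee_rot: [0.002, 0.497, 0.868, -0.0]
contact_force: [-0.3, 0.3, 0.5]
width: 0.0554
```

```bash
python3 - <<'E'
from h import *
s=manip.get_state();print(s["position"])
go([.4512,-.269,.024],np.radians(30.4))
f=snap("wrist","w10",None,1)
for x in(-.03,0,.03):
  p=np.array([.4512+x*np.cos(np.radians(-59.6)),-.269+x*np.sin(np.radians(-59.6)),.022]);print(proj("w10",p))
E
```

```text
[ 0.45055964 -0.26815387  0.06189183]
rows [-0.0019  0.0002  0.0758] twist 0.0001 q6 -1.2
[322.70758522 180.83134164]
[322.76539181 234.28104003]
[322.81816449 283.076234  ]
```

View pics/w10.png

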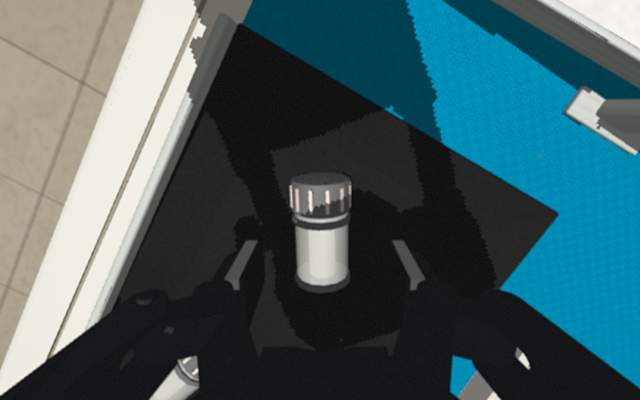

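step_arm(
  moves=[-0.002,0,0.05,0,-0.3,-0.002,0,0.075,0,-0.3,-0.002,0,0.075,0,-0.3,-0.002,0,0.075,0,0.2,-0.002,0,0.075,0,1],
  force=30,
)

```text
clock: 29.65
position: [0.4505, -0.2687, 0.024]
ee_rot: [0.001, 0.497, 0.868, -0.0]
contact_force: [1.0, -0.2, 1.2]
width: 0.0309
```

step_arm(
  moves=[0,0,0,0,1,0,0,0,0,1,0,0,0,0,1,0,0,-0.06,0,1,0,0,-0.12,0,1],
)

```text
clock: 30.15
position: [0.449, -0.2675, 0.0827]
ee_rot: [-0.001, 0.497, 0.868, 0.0]
contact_force: [0.2, -0.3, -0.4]
width: 0.0309
```

```bash
python3 - <<'E'
from h import *
s=manip.get_state();print(s["position"],s["width"])
print(rack(.115,-.07,.2))
go(rack(.115,-.07,.2),YAW)
E
```

```text
[ 0.44897096 -0.26752909  0.08272377] 0.030886313766422917
[ 0.65924697 -0.08956758  0.2       ]
rows [ 0.0946  0.5427 -0.2348] twist 0.1585 q6 -1.201
```

step_arm(
  moves=[0,0,-0.1,0.04,1,0,0,-0.2,0.08,1,0.02,0.08,-0.235,0.12,1,0.035,0.17,-0.235,0.158,1,0.05,0.26,-0.235,0.158,1],
)

```text
clock: 30.65
position: [0.5503, -0.1801, 0.2018]
ee_rot: [0.001, 0.696, 0.718, 0.0]
contact_force: [-0.7, -0.6, -0.8]
width: 0.0306
```

```bash
python3 - <<'E'
from h import *
s=manip.get_state();print(s["position"],s["width"])
go(rack(.115,-.07,.13),YAW)
E
```

```text
[ 0.55030231 -0.18014301  0.2018229 ] 0.030562742074409864
rows [0.1745 0.2231 0.144 ] twist -0.0005 q6 -0.468
```

step_arm(
  moves=[0.058,0.074,0,0,1,0.116,0.148,0,0,1,0.1745,0.223,0,0,1,0.1745,0.223,0.07,0,1,0.1745,0.223,0.144,0,1],
)

```text
clock: 31.15
position: [0.6598, -0.0883, 0.1284]
ee_rot: [0.002, 0.694, 0.72, 0.001]
contact_force: [-0.3, 0.9, -1.1]
width: 0.0304
```

step_arm(
  moves=[0,0,0,0,1,0,0,0,0,1,0,0,0,0,1],
)

```text
clock: 31.45
position: [0.6588, -0.0903, 0.1304]
ee_rot: [0.002, 0.695, 0.719, 0.001]
contact_force: [0.0, -0.6, -0.5]
width: 0.0307
```

```bash
python3 - <<'E'
from h import *
s=manip.get_state();print(s["position"],s["width"])
go(rack(.115,-.07,.070),YAW)
E
```

```text
[ 0.65879246 -0.09028608  0.13041109] 0.030689144594404673
rows [0.0015 0.0005 0.1208] twist 0.0004 q6 -0.275
```

step_arm(
  moves=[0.001,0,0.06,0,1,0.001,0,0.105,0,1,0.001,0,0.119,0,1,0.001,0,0.119,0,1,0.001,0,0.119,0,1],
)

```text
clock: 31.95
position: [0.6589, -0.0897, 0.0708]
ee_rot: [0.002, 0.695, 0.719, 0.001]
contact_force: [0.3, 0.0, -0.6]
width: 0.0309
```

```bash
python3 - <<'E'
from h import *
s=manip.get_state();print(s["position"],s["width"],s["contact_force"])
f=snap("wrist","w11",None,1)
E
```

```text
[ 0.6589115  -0.08970461  0.07075726] 0.0308944348737757 [ 0.34271739  0.0077952  -0.62222741]
```

View pics/w11.png

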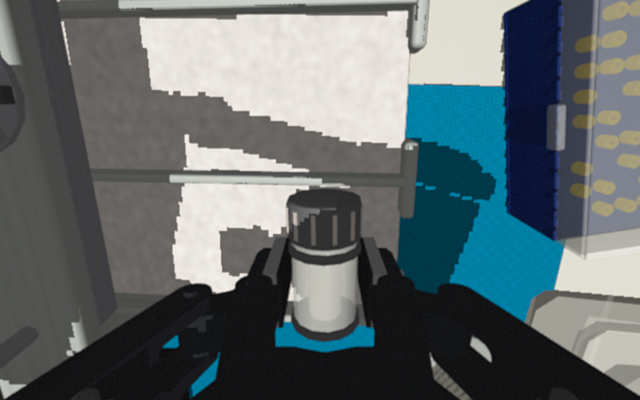

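step_arm(
  moves=[0,0,0,0,0.15,0,0,0,0,0,0,0,0,0,0,0,0,-0.05,0,0,0,0,-0.13,0,0],
)

```text
clock: 32.5
position: [0.6554, -0.0887, 0.1314]
ee_rot: [-0.003, 0.695, 0.719, -0.002]
contact_force: [1.4, -0.6, -0.2]
width: 0.0424
```

```bash
python3 - <<'E'
from h import *
s=manip.get_state();print(s["position"],s["width"],s["contact_force"])
f=snap("wrist","w12",None,1)
go([.4245,-.3935,.2],np.radians(-13.3))
E
```

```text
[ 0.65544327 -0.08866982  0.13137035] 0.04239595123971734 [ 1.4333654  -0.61368129 -0.17322955]
rows [-0.591  -0.4918 -0.121 ] twist 0.085 q6 -0.274
```

step_arm(
  moves=[0,0,-0.1,0,-0.3,-0.07,-0.058,-0.14,0.02,-0.3,-0.14,-0.116,-0.14,0.04,-0.3,-0.21,-0.174,-0.14,0.06,-0.3,-0.28,-0.233,-0.14,0.085,-0.3],
)

```text
clock: 33.05
position: [0.5451, -0.2342, 0.2043]
ee_rot: [0.001, 0.785, 0.62, 0.0]
contact_force: [0.3, -0.9, 0.1]
width: 0.0557
```

```bash
python3 - <<'E'
from h import *
s=manip.get_state();print(s["position"])
go([.4245,-.3935,.11],np.radians(-13.3))
E
```

```text
[ 0.54511175 -0.23418924  0.20428996]
rows [-0.3658 -0.1608  0.1886] twist -0.0008 q6 -0.288
```

step_arm(
  moves=[-0.09,-0.04,0,0,-0.3,-0.18,-0.08,0,0,-0.3,-0.27,-0.12,0.04,0,-0.3,-0.366,-0.161,0.09,0,-0.3,-0.366,-0.161,0.17,0,-0.3],
)

```text
clock: 33.55
position: [0.4249, -0.399, 0.1213]
ee_rot: [0.005, 0.785, 0.619, -0.001]
contact_force: [2.0, -0.3, -0.3]
width: 0.0554
```

step_arm(
  moves=[0,0,0.02,0,-0.3,0,0,0.02,0,-0.3,0,0,0.02,0,-0.3,0,0,0.02,0,-0.3],
)

```text
clock: 33.95
position: [0.4273, -0.3928, 0.1108]
ee_rot: [0.002, 0.784, 0.621, 0.0]
contact_force: [0.1, 0.5, -0.4]
width: 0.0554
```

```bash
python3 - <<'E'
from h import *
s=manip.get_state();print(s["position"],np.abs(s["qd"]).max())
f=snap("wrist","w13",None,1)
m=np.array([.4245,-.3935,.022])
for x in(-.03,0,.03): print(proj("w13",m+[x*np.cos(np.radians(76.7)),x*np.sin(np.radians(76.7)),0]))
go([.4245,-.3935,.024],np.radians(-13.3))
a=cv2.imread("pics/w12.png");cv2.imwrite("pics/m13.png",np.vstack([f,a])[:,:][...,:]); 
b=np.vstack([cv2.resize(f,(480,300)),cv2.resize(a,(480,300))]);cv2.imwrite("pics/m13.png",b)
E
```

```text
[ 0.42730717 -0.39277555  0.11077518] 0.005357231137778426
[318.7862454  248.56129681]
[318.65139871 208.58304974]
[318.5065167  165.62960927]
rows [-0.0024 -0.0054  0.1734] twist 0.0005 q6 -0.633
```

View pics/m13.png

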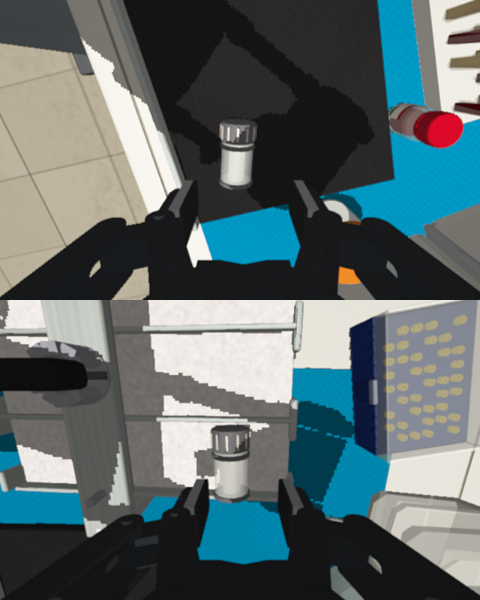

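step_arm(
  moves=[-0.002,-0.005,0.07,0,-0.3,-0.002,-0.005,0.14,0,-0.3,-0.002,-0.005,0.173,0,-0.3,-0.002,-0.005,0.173,0,-0.3,-0.002,-0.005,0.173,0,0.2],
)

```text
clock: 34.5
position: [0.4239, -0.3934, 0.0234]
ee_rot: [0.001, 0.784, 0.621, 0.0]
contact_force: [-0.0, -0.2, -1.0]
width: 0.0421
```

step_arm(
  moves=[0,0,0,0,1,0,0,0,0,1,0,0,0,0,1,0,0,0,0,1,0,0,-0.06,0,1],
)

```text
clock: 35.0
position: [0.4212, -0.3912, 0.0502]
ee_rot: [-0.003, 0.784, 0.62, -0.0]
contact_force: [-0.4, 0.3, -0.0]
width: 0.0308
```

step_arm(
  moves=[0,0,-0.1,0,1,0,0,-0.2,0,1,0,0,-0.29,0,1,0,0,-0.29,0,1],
)

```text
clock: 35.4
position: [0.4255, -0.3963, 0.205]
ee_rot: [0.008, 0.784, 0.62, 0.0]
contact_force: [0.1, -0.8, -0.4]
width: 0.0309
```

```bash
python3 - <<'E'
from h import *
s=manip.get_state();print(s["position"],s["width"],s["qpos"][5])
go(rack(.115,0.07,.22),YAW)
go(rack(.05,-.2,.22),YAW)
E
```

```text
[ 0.42554708 -0.39628266  0.20504993] 0.030925768108820178 -0.636984696054146
rows [ 0.9745  0.2406 -0.036 ] twist -0.0844 q6 -0.637
rows [ 0.4193  0.2567 -0.0306] twist -0.0844 q6 -0.637
```

```bash
python3 - <<'E'
from h import *
go(rack(.115,0,.205),YAW)
E
```

```text
rows [ 0.8396  0.2769 -0.0043] twist -0.0844 q6 -0.637
```

step_arm(
  moves=[0.09,0.03,0,-0.02,1,0.18,0.06,0,-0.04,1,0.27,0.09,0,-0.06,1,0.36,0.119,0,-0.0844,1,0.45,0.148,0,-0.0844,1],
)

```text
clock: 35.9
position: [0.5469, -0.1894, 0.1968]
ee_rot: [-0.0, 0.695, 0.719, -0.0]
contact_force: [0.7, -0.1, -0.1]
width: 0.031
```

```bash
python3 - <<'E'
from h import *
print(manip.get_state()["position"]);go(rack(.115,0,.13),YAW)
E
```

```text
[ 0.54694082 -0.18942246  0.19682981]
rows [0.3321 0.2313 0.1335] twist 0.0002 q6 -0.487
```

step_arm(
  moves=[0.075,0.055,0,0,1,0.15,0.115,0,0,1,0.225,0.175,0,0,1,0.3,0.2313,0,0,1,0.332,0.2313,0.02,0,1],
)

```text
clock: 36.4
position: [0.6606, -0.0177, 0.1874]
ee_rot: [0.002, 0.694, 0.72, 0.002]
contact_force: [-0.4, -0.7, -1.2]
width: 0.0312
```

step_arm(
  moves=[0,0,0.06,0,1,0,0,0.11,0,1,0,0,0.11,0,1,0,0,0.11,0,1,0,0,0.11,0,1],
)

```text
clock: 36.9
position: [0.6576, -0.022, 0.1337]
ee_rot: [0.001, 0.696, 0.718, 0.001]
contact_force: [0.6, 0.1, -0.5]
width: 0.031
```

```bash
python3 - <<'E'
from h import *
s=manip.get_state();print(s["position"],s["width"],np.abs(s["qd"]).max());go(rack(.115,0,.0705),YAW)
E
```

```text
[ 0.65758252 -0.02200315  0.13366101] 0.030999827460851597 0.009231389738930656
rows [ 0.0049 -0.0015  0.1263] twist -0.0003 q6 -0.171
```

step_arm(
  moves=[0.005,-0.001,0.06,0,1,0.005,-0.001,0.11,0,1,0.005,-0.001,0.126,0,1,0.005,-0.001,0.126,0,1,0.005,-0.001,0.126,0,1],
)

```text
clock: 37.4
position: [0.6574, -0.0193, 0.0708]
ee_rot: [0.001, 0.696, 0.718, 0.001]
contact_force: [0.9, 0.5, -1.3]
width: 0.0304
```

step_arm(
  moves=[0,0,0,0,0.15,0,0,0,0,0,0,0,0,0,0,0,0,-0.05,0,0,0,0,-0.13,0,0],
)

```text
clock: 37.9
position: [0.6541, -0.0187, 0.132]
ee_rot: [-0.003, 0.695, 0.719, -0.002]
contact_force: [-0.0, -0.9, 1.0]
width: 0.0425
```

step_arm(
  moves=[0,0,-0.1,0,0,-0.07,0,-0.2,0,0,-0.14,0,-0.2,0,0,-0.2,0,-0.2,0,0,-0.2,0,-0.2,0,0],
)

```text
clock: 38.4
position: [0.6598, -0.1232, 0.235]
ee_rot: [0.002, 0.697, 0.717, -0.0]
contact_force: [0.1, -0.1, -0.7]
width: 0.0427
```

step_arm(
  moves=[0,0,0,0,0,0,0,0,0,0,0,0,0,0,0,0,0,0,0,0],
)

```text
clock: 38.8
position: [0.6595, -0.1177, 0.234]
ee_rot: [-0.0, 0.695, 0.719, -0.0]
contact_force: [0.0, -0.1, -0.2]
width: 0.0426
```

```bash
python3 - <<'E'
from h import *
s=manip.get_state();print(s["position"],s["width"],s["contact_force"])
a=snap("wrist","w14");b=snap("top","t14")[135:275,160:470]
c=np.vstack([a[:300],cv2.resize(b,None,fx=640/310,fy=640/310,interpolation=cv2.INTER_CUBIC)]);cv2.imwrite("pics/m14.png",c)
E
```

```text
[ 0.65946958 -0.11774989  0.23402815] 0.042635021169496155 [ 0.0494592  -0.12061646 -0.15237839]
```

```bash
python3 - <<'E'
from h import *
a=cv2.cvtColor(cv2.imread("pics/w14_full.png"),cv2.COLOR_BGR2GRAY)
a=cv2.GaussianBlur(a,(3,3),0)
s=" .:-=+*#%@"
for x in np.arange(.15,-.02,-.005):
    r=""
    for y in np.arange(.11,-.111,-.0035):
        u,v=proj("w14",rack(x,y,.03+.0875*(x+.09)+.016)).round().astype(int)
        r+=s[a[v,u]*10//256] if 0<=u<640 and 0<=v<400 else "?"
    print("%6.3f"%x,r)
for y in(.07,0,-.07): print(proj("w14",rack(.03,y,.0565)),proj("w14",rack(.115,y,.064)))
E
```

```text
<stdin>:9: RuntimeWarning: overflow encountered in scalar multiply
Traceback (most recent call last):
OverflowError: Python integer 256 out of bounds for uint8
```

```bash
cat > asc.py <<'E'
from h import *
def asc(fn):
    a=cv2.cvtColor(cv2.imread(f"pics/{fn}_full.png"),cv2.COLOR_BGR2GRAY)
    s=" .:-=+*#%@"
    for x in np.arange(.15,-.02,-.005):
        r=""
        for y in np.arange(.11,-.111,-.0035):
            u,v=proj(fn,rack(x,y,.03+.0875*(x+.09)+.016)).round().astype(int)
            r+=s[int(a[v,u])*10//256] if 0<=u<640 and 0<=v<400 else "?"
        print("%6.3f"%x,r)
E
python3 -c "
from asc import *
asc('w14')"
```

```text
0.150 ??????????????????*%%*++#%+-++%*++-+++**######:::---:::------:..
 0.145 ??????????????????@@@%-@@@@@@@@@@@@@@@@@@%@@@@*=====@=======--..
 0.140 ??????????????????@@@%-@@@@@@@@@@@@@@@@@@%@@@#=====@@+======--..
 0.135 ??????????????????@@@%-@@@@@@@@@@@@@@@@@@%@@@+====#@@@======--..
 0.130 ??????????????????@@@%=@@@@@@@@@@@@@@@@@@%@@@=====@@@@%=====--..
 0.125 ??????????????????@@@%=@@@@@@@@@@@@@@@@@@%%@=====@@@@@@%-===--..
 0.120 ??????????????????@@@%+@@@@@@@@@@@@@@@@@@%@@=====@@@@@@@@+==--:-
 0.115 ??????????????????@@@%-@@@@@@@@@@@@@@@@@@%@%=====@@@@@@@@@==--:-
 0.110 ?????????????????@@@@%-@@@@@@@@@@@@@@@@@@%@=====@@@@@@@@@@+=----
 0.105 ?????????????????@@@@%:@@@@@@@@@@@@@@@@@@%=====#@@@@@@@@@@@%--.-
 0.100 ?????????????????@@@@%:@@@@@@@@@@@@@@@@@@%====-@@@@@@@@@@@@=--.-
 0.095 ?????????????????@@@@%:+++=-:-=-======-#@#====*@@@@@@@@@@@@=--.-
 0.090 ?????????????????@@@@%-+==-+-+****++++-+@-====@@@@@@@@@@@@%=----
 0.085 ?????????????????@@@@#****-+=#######*#=-%-====@@@@@@@@@@@@@+----
 0.080 ?????????????????@@@@+====-++%%%%%%%##=-=-===@@@@@@@@@@@@@@@-%--
 0.075 ??????????????
[... 646 characters left out ...]
?????====--==================-=-==++=++%%%#%#%##=--.
 0.025 ?????????????????====-:==================-=.::::.+=%%%%%%%%%:---
 0.020 ?????????????????====--==================-=.:---:==##%##%###.---
 0.015 ?????????????????+=+=++=+=++--:--==--------+++*++*++*++*++**+**+
 0.010 ?????????????????%%%%%%%%%=:-..--+--------------%%%%%%%%%%%%%%%%
 0.005 ?????????????????%%%%%%%%::    --::-----------------+%%%%%%%%##%
-0.000 ?????????????????%%%%%%%+-     :::::-------------------++%%%%%%%
-0.005 ?????????????????###%%%#*:     :*#::--------------------::-++#%%
-0.010 ?????????????????%#####*# .... :#+::--------------------::-----#
-0.015 ?????????????????##%#%#*# ....  -:-:----------------------:-----
```

step_arm(
  moves=[-0.02,0,0,0,0,-0.02,0,0,0,0,-0.02,0,0,0,0,-0.02,0,0,0,0,-0.02,0,0,0,0],
)

```text
clock: 39.4
position: [0.6598, -0.1289, 0.2342]
ee_rot: [0.0, 0.695, 0.719, 0.0]
contact_force: [-1.0, -0.0, 0.2]
width: 0.0428
```

```bash
python3 -c "
from asc import *
snap('wrist','w15')
asc('w15')
for x,y,z in((.08,.03,.077),(.08,-.03,.077),(.08,.03,.045)): print(proj('w15',rack(x,y,z)))"
```

```text
0.150 ?????????????????????#++###-=*%%+++-*#+++*#%##+++::---:-------..
 0.145 ?????????????????????%+@@@@@@@@@@@@@@@@@@%@@@@@@@=====#@====--..
 0.140 ?????????????????????%-#@@@@@@@@@@@@@@@@@%%@@@@@@=====@@-===--..
 0.135 ?????????????????????%-#@@@@@@@@@@@@@@@@@%@@@@@@-====#@@@===--..
 0.130 ?????????????????????%-#@@@@@@@@@@@@@@@@@%%@@@@%=====@@@@%==--..
 0.125 ?????????????????????%=#@@@@@@@@@@@@@@@@@%*@@@@=====@@@@@@@=--..
 0.120 ?????????????????????%+#@@@@@@@@@@@@@@@@@%#@@@+=====@@@@@@@@-=..
 0.115 ?????????????????????%+#@@@@@@@@@@@@@@@@@%#@@@+====@@@@@@@@@-=..
 0.110 ?????????????????????%*#@@@@@@@@@@@@@@@@@%@@@@====#@@@@@@@@@-#..
 0.105 ?????????????????????%:@@@@@@@@@@@@@@@@@@%@@@=====#@@@@@@@@@-%..
 0.100 ?????????????????????%-@@@@@@@@@@@@@@@@@@%@@%=====@@@@@@@@@@-%..
 0.095 ?????????????????????%=+++--:-=-======*=@%@@=====@@@@@@@@@@@-%..
 0.090 ?????????????????????#-==--=-+******++--@%@#=====@@@@@@@@@@@-%--
 0.085 ????????????????????@#*###-==######***=-@%@+====@@@@@@@@@@@@-%--
 0.080 ????????????????????@=+===-=+%%%%#%###=-@%@=====@@@@@@@@@@@@=%--
 0.075 ??????????????
[... 730 characters left out ...]
==-==============-=:::::-:*%%%%%%%%#.---
 0.020 ????????????????????==-==================-=:-----:*##%##%%##.---
 0.015 ????????????????????++=+=+*--:---+=+*----------*+**+**+**+**+**+
 0.010 ????????????????????%%%%%*=-:.:---#%*-------------+=%%%%%%%%%%%%
 0.005 ????????????????????%%%%#:    --:::#=-----------------=+#%%%%%%%
-0.000 ????????????????????%%%%:     -::::-----------------------++%%%%
-0.005 ????????????????????%%%*   .  :*#::---------------------:-----++
-0.010 ????????????????????##*=..... :*##:---------------------::------
-0.015 ????????????????????#%#=.....  :##+-----------------------------
[278.43128977   7.97282447]
[281.20520332  89.46126452]
[283.32518891  18.14613333]
```

```bash
python3 -c "
from h import *
print(manip.get_state()['position']); go(rack(.102,0,.13),YAW)"
```

```text
[ 0.65979093 -0.12883409  0.23422607]
rows [ 0.2185 -0.0246  0.2085] twist -0.0001 q6 -0.329
```

step_arm(
  moves=[0.08,-0.01,0,0,-1,0.16,-0.02,0,0,-1,0.2185,-0.0246,0.05,0,-1,0.2185,-0.0246,0.13,0,-1,0.2185,-0.0246,0.2,0,-1],
)

```text
clock: 39.95
position: [0.6438, -0.0186, 0.1337]
ee_rot: [0.001, 0.695, 0.719, 0.0]
contact_force: [-0.3, -0.3, 0.3]
width: 0.0851
```

step_arm(
  moves=[0,0,0,0,-1,0,0,0,0,-1,0,0,0,0,-1],
)

```text
clock: 40.25
position: [0.6457, -0.0205, 0.1365]
ee_rot: [0.002, 0.696, 0.718, 0.001]
contact_force: [0.6, -0.4, 0.3]
width: 0.0856
```

```bash
python3 -c "
from h import *
print(manip.get_state()['position'],manip.get_state()['width']); go(rack(.102,0,.067),YAW)"
```

```text
[ 0.64566235 -0.02054858  0.13648388] 0.08555491772206224
rows [ 0.0012 -0.004   0.139 ] twist -0.0002 q6 -0.172
```

step_arm(
  moves=[0.001,-0.003,0.06,0,-1,0.001,-0.003,0.11,0,-1,0.001,-0.003,0.139,0,-1,0.001,-0.003,0.139,0,-1,0.001,-0.003,0.139,0,-0.5],
  force=25,
)

```text
clock: 40.75
position: [0.642, -0.0204, 0.0691]
ee_rot: [-0.0, 0.695, 0.719, -0.001]
contact_force: [-11.9, -0.7, 43.7]
width: 0.0734
```

step_arm(
  moves=[0,0,0,0,0,0,0,0,0,0.4,0,0,0,0,1,0,0,0,0,1,0,0,0,0,1],
)

```text
clock: 41.25
position: [0.6381, -0.0206, 0.076]
ee_rot: [-0.001, 0.695, 0.719, -0.003]
contact_force: [-18.7, 0.2, 53.8]
width: 0.0567
```

step_arm(
  moves=[0,0,-0.02,0,1,-0.01,0,-0.05,0,1,-0.01,0,-0.05,0,1,-0.01,0,-0.05,0,1],
)

```text
clock: 41.65
position: [0.6437, -0.0251, 0.0913]
ee_rot: [0.001, 0.696, 0.718, 0.001]
contact_force: [0.1, -1.2, 11.5]
width: 0.0002
```

```bash
python3 -c "
from h import *
s=manip.get_state();print(s['position'],s['width'],s['contact_force']); go(rack(.102,-.005,.067),YAW)
a=cv2.cvtColor(snap('wrist','w16'),cv2.COLOR_BGR2GRAY)
ch=' .:-=+*#%@'
for v in range(100,352,7): print('%3d'%v,''.join(ch[int(a[v,u])*10//256] for u in range(200,441,4)))
z=s['position'][2]-.005
for y in(.03,0,-.03):print(proj('w16',s['position']+[0,y,.0]))
p=rack(.115,.035,.063);print('wallL',proj('w16',rack(.102,.033,.059)),'wallR',proj('w16',rack(.102,-.033,.059)))
"
```

```text
[ 0.64371652 -0.02508331  0.09126651] 0.00018532623913514006 [ 0.05856572 -1.22584303 11.538002  ]
rows [0.0001 0.0006 0.0485] twist -0.0002 q6 -0.179
100 %%%%@%%%%@@%@@%%%%%@%%@@@@@%@%@%@@%@@@%%@@%@%@@@@@@%%%%%%%%%%
107 @@%@@@@@@@@%%%@%%@%%%@@%@@@@%@%@@@%%@@%%%@%%%%%%%@@@%%%%%%%%%
114 %%%%%%%%@@@@@%%@@%@@@%%%@@%%%%%%@@%%%@%@@@%%%%@@@@@%%%%%%%%%%
121 =--===+@@%%%@@@%%@@%%%%%%%%%@@%%%%@@@@@@@%@@@@@%@%%@@@@%%%%%%
128 ----===-##%@@%%%@@@@%%%%%%@@%%%@%%@@@@@@@@%%%@@@@@@@@@@:***%%
135 --==------=-=-----===@%%%@@@@%%%%%%%%%%%@%%@@@@@@@%%%@@:*#*%%
142 -==---=----------==--=--==--*@@@@@@%@@%%%@@@@@@%%%%%#%%-+#+=%
149 =---=----=----=----===----=-=----==-+-==-=-+#*--===-==-:-----
156 --::-::---::::::::--:::-::::-:::::::-:::::-::::::::--:::-----
163 -==----=-----------------------------------------------------
170 -@@@@@%%%%@@@%%@@%*...............:---=-=====-===-==--:------
177 -@@@%@%%%%%%%%%%%%:.......:::.....:-=========-=======-:------
184 --@@@@@%%%%%%%%@@@#*--:-...-:..::.-=---====-----==-==-:-----+
191 =-%%%@@@%@%%%%%%@@#*-==#===#+.:-=:-==--=----=-=---===#:--:...
198 =-@@@%%@%%%%%%%%%%#+=
[... 878 characters left out ...]
  .:--:         ..:-
296 ...       .                    :                             
303                                :                             
310                                .                             
317      ....                      .                             
324    .....                      ..                             
331 ....  .                       ---                       -.   
338 . .:..=                       @%*                       ----.
345  --=+:                        %@@                        :---
[324.19032246 202.10389725]
[321.95126907 268.79349312]
[319.95429715 328.272758  ]
wallL [322.72078302 167.52721598] wallR [322.97067417 286.44266998]
```

step_arm(
  moves=[0,0,-0.1,0,1,0,0,-0.2,0,0,-0.1,0,-0.29,0,0,-0.17,0,-0.29,0,0,-0.17,0,-0.29,0,0],
)

```text
clock: 42.2
position: [0.647, -0.1155, 0.2363]
ee_rot: [0.003, 0.697, 0.717, -0.0]
contact_force: [-0.3, 0.9, -0.3]
width: 0.0425
```

step_arm(
  moves=[0,0,0,0,0,0,0,0,0,0,0,0,0,0,0],
)

```text
clock: 42.5
position: [0.6449, -0.1082, 0.2332]
ee_rot: [-0.001, 0.695, 0.719, -0.0]
contact_force: [0.2, -0.4, -1.0]
width: 0.043
```

```bash
python3 -c "
from asc import *
s=manip.get_state();print(s['position'],s['contact_force'])
snap('wrist','w17')
asc('w17')"
```

```text
[ 0.64490981 -0.10823596  0.23320945] [ 0.22278312 -0.44697263 -1.00562767]
 0.150 ???????????????%%#%#*##%%%+-=%%---=-=%%+**%%#-:...-:...-------..
 0.145 ???????????????@@@@@@%-@@@@@@@@@@@@@@@@@@%@@================--..
 0.140 ???????????????@@@@@@%=@@@@@@@@@@@@@@@@@@%@%===============---..
 0.135 ???????????????@@@@@@%-@@@@@@@@@@@@@@@@@@%@%===============---..
 0.130 ???????????????@@@@@@%-@@@@@@@@@@@@@@@@@@%@%====+@=========---..
 0.125 ???????????????@@@@@@%-@@@@@@@@@@@@@@@@@%%@=====@@+=========--..
 0.120 ???????????????@@@@@@#-@@@@@@@@@@@@@@@@@@%=====#@@%=========--..
 0.115 ???????????????@@@@@@#-@@@@@@@@@@@@@@@@@@%=====@@@@@========--.-
 0.110 ???????????????@@@@@@#-@@@@@@@@@@@@@@@@@@#====+@@@@@@@======----
 0.105 ???????????????@@@@@@%-@@@@@@@@@@@@@@@@@@-====@@@@@@@@+=====----
 0.100 ???????????????@@@@@@%=@@@@@@@@@@@@@@@@@%-====@@@@@@@@@%===-----
 0.095 ???????????????@@@@@@%=@@@@@@@@@@@@@@@@@=-===@@@@@@@@@@+===-----
 0.090 ??????????????@@@@@@@%+@@@@@@@@@@@@@@@@@=-==#@@@@@@@@@@@+==--#-:
 0.085 ??????????????@@@@@@@%-@@@@@@@@@@@@@@@@%=-==#@@@@@@@@@@+====---.
 0.080 ?????????
[... 723 characters left out ...]
??=======-+===:=-%%%%%%%%%:-=-=::=-=-*=%%%%%%%##=-:-
 0.025 ??????????????=======-----.=:%%%%%%%%%:-=-=.::::.*:%%%%%%%%#::--
 0.020 ??????????????--------:::::-:=++=*+==+:----::---:-:++=-++=-+-:::
 0.015 ??????????????#####%##%##%##-:.-:-------#%%%%%%%%%%%##%%#%%###%#
 0.010 ??????????????%%%%%%%%%%%%--   :--:----#%%%%%%%%%%%%%%%%%%%%%%%%
 0.005 ??????????????%%%%%%%%%%%=.     -:::---%%%%%%%%%%%%%%%%%%%%%%%%%
-0.000 ??????????????############ . .  ::-:------###%%%%%%%%%%%*=*#####
-0.005 ??????????????%%%%%%%%%%*#..... ---:-----------+#%%%%%%%*::#####
-0.010 ??????????????%%%#%%%%%#+*.....  :------------------%%%%%*#*%%%%
-0.015 ??????????????#######%%### ....  :::--------------------=#%%%%%%
```

```bash
python3 -c "
from h import *
s=manip.get_state();print(s['clock'],np.abs(s['qd']).max());print(job.sign_off())"
```

```text
42.55 0.006204609065842572
the job is handed in; nothing more can be done
None
```

I finished the changeover and handed the job in at 42.6 s. Sign-off gave no verdict.

**What I did**
- I lifted the stop, twisted it into its rest notch and let go. Three finished canisters rolled to the low end, and I laid one in each tray bay.
- I then twisted the handle back and let the stop down home. The two fresh canisters on the mat went into the right and middle lanes.
- One fresh canister was knocked aside during the run. I found it again with the wrist camera before gripping it.

**What the checks showed**
- **Tray:** the wrist picture showed all three finished canisters in their bays. I did not look again at the end.
- **Stop:** it came down 24.8 mm and the vertical force was then near zero, so I judged it home. The bar also lay along the rack in a later picture. I had no direct reading of the stop's lift.
- **Fresh canisters:** a last brightness map made from the wrist image showed both lying straight against the stop at about x = 0.03. I had reached the 16-picture limit, so I could not view that image.

**What went wrong**
- The middle-lane canister first stuck at x ≈ 0.08, about 5 mm off centre and against the lane wall.
- My attempt to regrip it missed. The fingers pressed on something, probably the canister, with a measured force of about 54 N, and closed empty. That is below the 120 N wrist limit. I take the contact to be at the fingers rather than the gripper's body, which has the 40 N limit, but I could not confirm it.
- The push freed the canister and it rolled down to the stop.

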